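# Drive a stuck spacer out of an inclined lens tube

## Robot

A 6-joint arm with a two-finger parallel gripper is mounted at the origin on the work surface. World frame = base frame: x ahead of the robot, y to its left, z up, the work surface at z = 0. Lengths are in m, angles in rad, forces in N, time in s.
With the tool pointing down it reaches from about 0.35 to 0.775 m from the base axis. Payload 7.3 kg.
Tool frame: the origin (TCP) lies on the centre line of the jaws, within the pads' length; the fingertips stand 25 mm ahead of it and the grasp point (between the pads) lies 6 mm ahead of it; z points along the fingers, y is the direction in which the jaws open and shut (so a half turn about z gives the same grasp; the last joint's range is limited). The gripper opens to 92 mm and grips with 3 to 60 N. Pads are 19 mm wide; open, the fingers measure 130 mm over their backs; the gripper's body (75 mm by 190 mm) begins 47 mm behind the grasp point.
Start: joints at [-1.362, 0.342, 1.524, -0, 1.275, -0.146], TCP at [0.182, -0.492, 0.252] pointing down, gripper open.
Joint ranges: [-2.53, 2.53], [-0.77, 2.02], [0.04, 2.7], [-1, 4.14], [0.28, 2.66], [-3.11, 3.11]. Speed limits (rad/s): [2.57, 2.57, 3.14, 3.14, 3.14, 3.14].

## Interface

Orientations are given as [roll, pitch, yaw] about the fixed x, y, z axes, in that order (R = Rz(yaw) Ry(pitch) Rx(roll)).
In Python, from cell import telemetry, read_camera, workorder gives the robot as it stands.
- The arm moves only by the shell command python3 -m creep 'ROWS' [FORCE]. ROWS is JSON, one flat list of numbers, 5 for each row, row after row: the opening, from 0 (shut) to 1 (fully open), then the shift along the world's x, y, z in m, then the turn about the world's z in rad. A call has 1 to 12 rows; each row shifts and turns the pose as measured when the row begins; what a row does not reach is not made up. A row lasts 1/8 s, in which the tool goes at most 62.5 mm and 10.7 degrees, less where a joint would pass 70% of its speed; a pose out of reach is approached as far as the arm can. A call is refused whole if a number of a shift passes 0.0625 or a number of a turn 0.188, either way. A call with a gripper value outside its range is refused whole. The fingers move at their own pace and stop on an object; FORCE is the grip in N (left out, the last holds). Time passes only in rows, so rows that do not move let the fingers close. It gives the time, the measured TCP pose, the force and the opening at its end, in the units of the state.
- telemetry.observe(): the state, without advancing time (a new reading comes with each control period).
- read_camera(name): name is "scene" or "top" or "wrist"; returns a dict with "image" (480x640x3 uint8, red, green, blue), "fovy" (degrees; the focal length in pixels is half the picture's height over the tangent of half this angle, whatever the lens; pixels are square), "cx", "cy" (the principal point, pixels), "R" (3x3) and "t" (3): a world point X has camera coordinates R X + t. Camera axes: x right, y down, z forward; pixel columns grow to the right and rows downward; lengths in m; the calibration is good to about 2 mm. A picture is of the moment at which its call begins. There is no depth.
- workorder.hand_in(): hands the job in, once; it reports no verdict.
The state is a dict: "time": time; "qpos": joint angles; "qvel": joint speeds; "joint_efforts": joint torques, N m; "tool_pos": TCP position; "tool_rot": TCP orientation; "contact_force": force on the tool from outside, world axes, zero at the start; "torque": the same for the moment, N m; "opening": finger opening in m.
Only numpy, scipy, OpenCV 4.12 (cv2) and the standard library are available. Lean on these libraries where they do the work, as an engineer would, in place of code of your own. Each camera call takes 0.05 s, during which the arm holds its last target.

## Task

A lens spacer is stuck in the black lens tube, which stays clamped at its slant above the catch tray. Take the long thick drift from the drift rack, push the spacer with it from the tube's upper end down and out of the lower end so that it drops into the tray, without ramming the drift against the tube, then hang the drift upright in the same hole of the rack again and let go of it. Leave the other tools and things on the bench where they are.

Things in the scene. Friction and masses are not known exactly. Their poses are not given: they have to be found in the camera images.
- lens_tube: Black lens tube, 100 mm long, 46 mm outside, plain through bore of 36 mm diameter, clamped rigidly; the bore slants 28 degrees from vertical, upper mouth leaning towards the robot's side. Origin: centre of the upper mouth. +z along the bore axis, up and out of the upper mouth; bore from z = 0 to -100 mm. y level. A spring plunger in the wall (+x side, z = -62 mm) presses on the spacer.
- tube_exit (a point): Centre of the lens tube's lower mouth (tube z = -100 mm), about 92 mm above the bench top, over the catch tray.
- mount: Black rail column holding the tube by a ring clamp, 40 mm square, its axis 99 mm from the tube's axis on the tube's -y side, its top 173 mm above this origin. Origin: on the breadboard straight under the middle of the tube; z up, x level and the way the bore runs downhill. The breadboard's top is 12.7 mm above the bench top. Fixed.
- spacer: White plastic spacer, 34 mm diameter, 60 mm long, about 60 g; flat upper end wall with an 8 mm aperture in its middle. Origin: centre of the upper end face; body from z = 0 to -60 mm. At the start the upper face lies 20 mm deep in the bore, held by friction; roughly 9 to 17 N along the bore move it. Once that face has passed the plunger (62 mm deep) the spacer slides out by itself.
- spacer_mid (a point): Point at the middle of the spacer, on its axis, 30 mm from either end.
- drift: Long thick drift, 166 mm, about 0.2 kg: aluminium rod 24 mm diameter, 100 mm long, flat white end; 46 mm collar, 6 mm thick; round black handle 28 mm diameter, 60 mm long. Hangs upright in one of the rack's three holes, collar on the rack's top. Origin: on the axis at the collar's underside; +z along the axis to the handle: rod z = 0 to -100 mm, collar 0 to 6, handle 6 to 66 mm.
- drift_tip (a point): Centre of the drift's flat working end, at drift z = -100 mm.
- drift_grip (a point): Point on the drift's axis in the handle, 26 mm above the collar's top (drift z = 32 mm), where it is gripped.
- rack: Aluminium drift rack: a 6 mm plate, 74 by 236 mm, on two end legs, its top 121 mm above the origin. Three through holes of 34 mm diameter along the rack's y, at y = -75, 0 and +75 mm; the drift, the pin punch and the stub drift hang in them, which in which varies. Open space below the plate. Origin: centre of the footprint on the breadboard; z up. Fixed.
- tray: Shallow open aluminium catch tray with a dark rubber floor, 160 mm by 112 mm and 36 mm high outside, walls 4 mm, under the lower mouth of the lens tube. Origin: centre of its underside; x along the 160 mm side, z up. Fixed.
- pin_punch: Bystander in the rack: pin punch with thin 10 mm rod and slim 18 mm by 50 mm black handle, its top 56 mm above the rack. Origin at the underside of the collar.
- stub_drift: Bystander in the rack: short drift with 24 mm by 55 mm rod and a 32 mm black ball knob, its top 46 mm above the rack. Origin at the underside of the collar.
- pedestal_post: Bystander: standing steel pedestal post, 25 mm diameter, 78 mm tall on a 38 mm foot. Origin at the centre of its foot.
- circuit_board: Bystander: green circuit board, 58 by 84 mm, lying flat. Origin under its centre.
- usb_hub: Bystander: flat grey hub box, 30 by 110 by 14 mm. Origin under its centre.
- hex_driver: Bystander: black-handled driver 170 mm long, lying. Origin under its middle.
Mind the look-alikes: they are no part of the job. Leave any green look-alike of the spacer alone.

How it is judged:
On the way:
1. the drift, put in from the tube's upper end, has driven the spacer at least 20 mm down the bore, its tip on the spacer's upper face (z of spacer in the frame of lens_tube below -0.04 m and distance between drift_tip and spacer below 0.018 m and z of drift_tip in the frame of lens_tube below -0.035 m and angle between the z axis of drift and the z axis of lens_tube, either way round below 0.2 rad), for 0.1 s.
At the end, for the whole second after the job is handed in: The spacer lies at rest in the catch tray (its middle inside the tray's walls and less than 55 mm above the tray's underside); the drift hangs at rest and upright (within 0.1 rad) in the rack hole it came from, within 14 mm of where it was at the start, released (x of spacer_mid in the frame of tray between -0.078 and 0.078 m and y of spacer_mid in the frame of tray between -0.054 and 0.054 m and z of spacer_mid in the frame of tray below 0.055 m and linear speed of each of spacer, drift below 0.03 m/s and distance of drift from where it was at the start of the episode below 0.014 m and angle between drift's own z axis and vertical below 0.1 rad); the robot touches nothing.
It fails at once if the drift was rammed against the lens tube (more than 40 N) (contact force between drift and lens_tube above 40 N).
It fails at once if another tool of the rack moved more than 30 mm (distance of any of pin_punch, stub_drift from where it was at the start of the episode above 0.03 m).
It fails at once if another thing on the bench moved more than 30 mm (distance of any of pedestal_post, circuit_board, usb_hub, hex_driver from where it was at the start of the episode above 0.03 m).
It also fails if it takes over 61 s, if anything falls off the work surface, if the arm or the gripper's body presses on something with over 40 N, if the wrist force passes 120 N, or if a joint passes its speed limit or range.

## Working session

There is one attempt and no reset: what is moved stays moved. The work goes in short steps, Python scripts to look and compute and a shell command to move; the robot and the scene stay as the last step left them, time stands still between calls to the robot, and variables do not carry over. Pictures are saved under pics/ and viewed, and the job is handed in when it is done.

```bash
mkdir -p pics; ls; cat > h.py <<'E'
import numpy as np, cv2
from cell import telemetry, read_camera, workorder
def K(c):
    f=240/np.tan(np.radians(c["fovy"])/2); return f
def proj(c,X):
    p=np.array(c["R"])@np.array(X)+np.array(c["t"]); f=K(c); return np.array([c["cx"]+f*p[0]/p[2], c["cy"]+f*p[1]/p[2]])
def ray(c,u,v):
    R=np.array(c["R"]);t=np.array(c["t"]);f=K(c)
    d=R.T@np.array([(u-c["cx"])/f,(v-c["cy"])/f,1.]); return -R.T@t, d/np.linalg.norm(d)
def onz(c,u,v,z):
    o,d=ray(c,u,v); return o+d*(z-o[2])/d[2]
def tri(c1,p1,c2,p2):
    o1,d1=ray(c1,*p1);o2,d2=ray(c2,*p2)
    s=np.linalg.lstsq(np.c_[d1,-d2],o2-o1,rcond=None)[0]
    a=o1+s[0]*d1;b=o2+s[1]*d2; return (a+b)/2,np.linalg.norm(a-b)
def save(img,n,s=1): 
    i=cv2.cvtColor(np.ascontiguousarray(img),cv2.COLOR_RGB2BGR)
    if s!=1:i=cv2.resize(i,None,fx=s,fy=s,interpolation=cv2.INTER_CUBIC)
    cv2.imwrite("pics/"+n,i)
E
python3 - <<'E'
from h import *
import pickle
C={n:read_camera(n) for n in("scene","top","wrist")}
pickle.dump(C,open("c0.pkl","wb"))
for n in C:
    c=C[n];save(c["image"],n+"0.png");print(n,c["fovy"],c["cx"],c["cy"],(-np.array(c["R"]).T@np.array(c["t"])).round(3),np.array(c["R"])[2].round(2))
s=telemetry.observe();print(s)
E
```

```text
pics
scene 48.89317933462869 318.865057174922 240.9744817448816 [1.125 0.413 0.992] [-0.54 -0.35 -0.77]
top 55.38026749942933 316.0787503258268 243.52465549090456 [0.452 0.027 0.86 ] [ 0.09 -0.02 -1.  ]
wrist 61.048021616192656 328.34859421207614 234.4825619302801 [ 0.262 -0.463  0.384] [-0.29 -0.11 -0.95]
{'time': 0.15, 'qpos': array([-1.36201313e+00,  3.42586687e-01,  1.52479306e+00, -1.00790723e-05,
        1.27539623e+00, -1.46025826e-01]), 'qvel': array([ 0.00042314, -0.00170852, -0.00091968,  0.00071247,  0.00058229,
       -0.00072804]), 'joint_efforts': array([ 8.29065175e-04, -4.31471801e+01, -2.44353729e+01,  7.17491191e-02,
        5.38467220e-02, -7.92435753e-05]), 'tool_pos': array([ 0.18233912, -0.49202683,  0.25119371]), 'tool_rot': array([-3.14042052e+00, -1.62645472e-04,  3.54811872e-01]), 'contact_force': array([ 0.80508702, -0.89153045,  0.41924043]), 'torque': array([ 0.0323457 , -0.03643243,  0.03218693]), 'opening': 0.0922276705659648}
```

View pics/scene0.png

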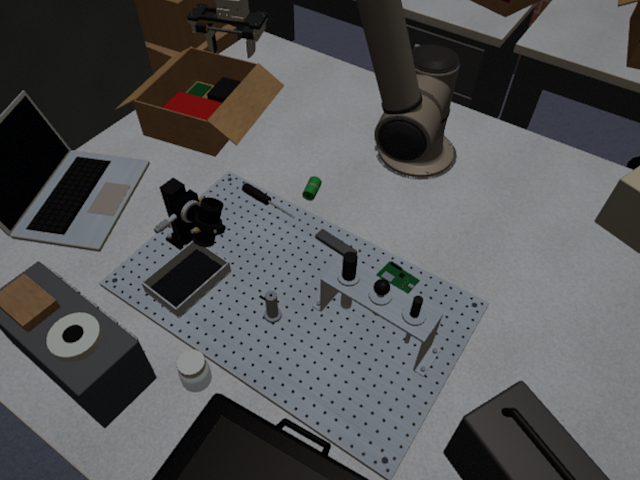

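View pics/top0.png

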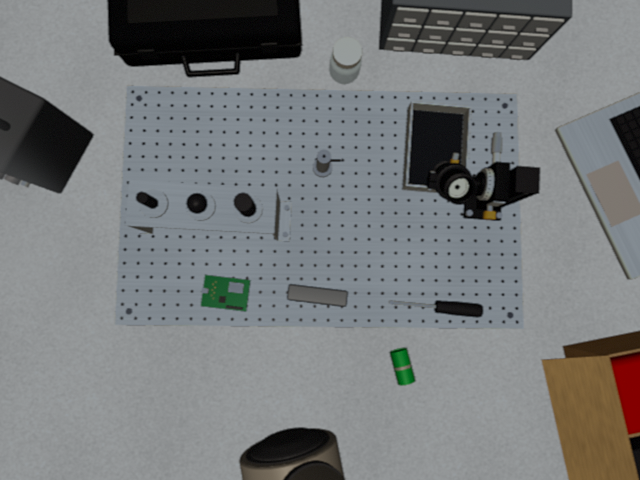

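The scene view shows three tools in the rack: a thick cylinder handle at (349,265), a ball knob at (381,288) and a slim handle at (416,306). The tube is at (208,212). In the top view the same tools are at (246,206), (198,204) and (150,202), and the tube mouth is at (457,187). The thick cylindrical handle fits the drift. The ball is the stub drift and the slim handle the pin punch. I'll confirm this in enlarged crops.

```bash
python3 - <<'E'
from h import *
import pickle
C=pickle.load(open("c0.pkl","rb"))
def g(i): return (255*(i/255.)**0.5).astype(np.uint8)
a=g(C["top"]["image"][160:260,110:310]);b=g(C["top"]["image"][90:230,390:550])
save(a,"rack_top.png",4);save(b,"tube_top.png",4)
b=g(C["scene"]["image"][150:320,130:290]);save(b,"tube_sc.png",3.5)
b=g(C["scene"]["image"][230:380,300:460]);save(b,"rack_sc.png",4)
E
```

```text
(no output)
```

View pics/rack_top.png

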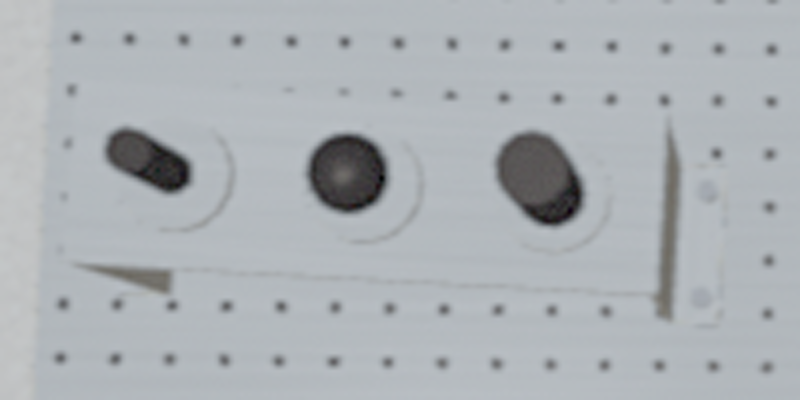

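View pics/tube_top.png

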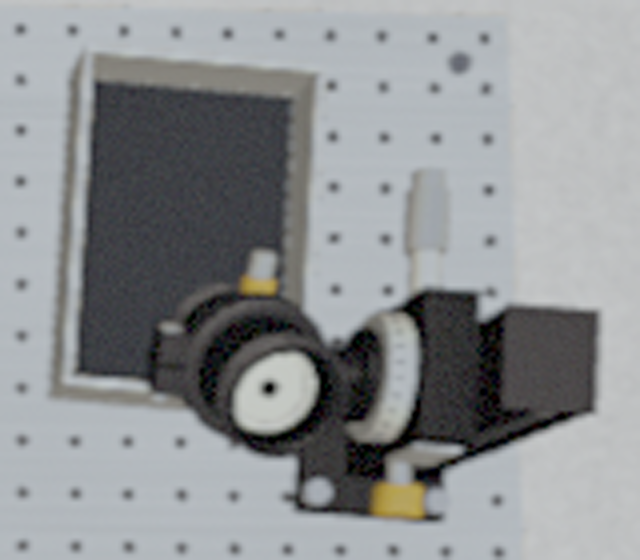

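View pics/tube_sc.png

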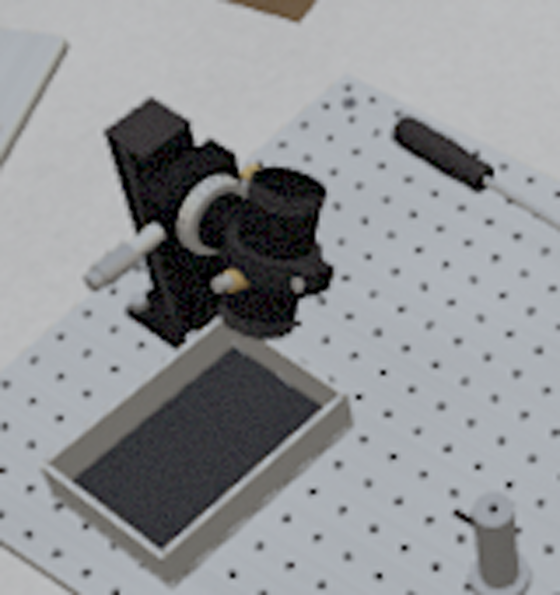

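View pics/rack_sc.png

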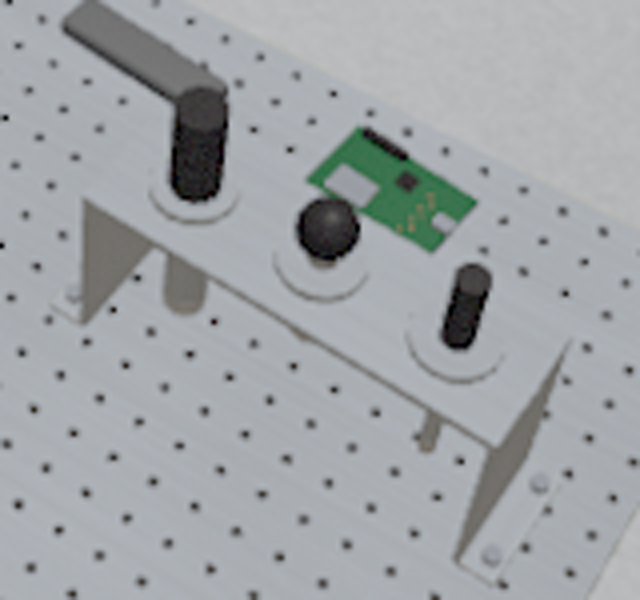

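```bash
python3 - <<'E'
from h import *
import pickle
C=pickle.load(open("c0.pkl","rb"));T=C["top"];S=C["scene"]
def g(i): return (255*np.clip(i/160.,0,1)**0.45).astype(np.uint8)
save(g(T["image"][150:225,420:545]),"tt.png",6)
save(g(S["image"][180:260,150:240]),"ts.png",7)
# colour mask: white spacer disc
im=T["image"];m=(im.min(2)>110).astype(np.uint8)[165:205,435:480]
n,l,st,ce=cv2.connectedComponentsWithStats(m)
for i in range(1,n): print(st[i],ce[i]+[435,165])
# dark handle masks
for c,box in((T,(185,230,225,275)),(S,(245,295,330,370))):
    r0,r1,c0,c1=box;d=(c["image"].max(2)[r0:r1,c0:c1]<70).astype(np.uint8)
    n,l,st,ce=cv2.connectedComponentsWithStats(d);i=1+st[1:,4].argmax()
    cn=cv2.findContours((l==i).astype(np.uint8),0,2)[0][0]
    print(st[i],ce[i]+[c0,r0],cv2.minAreaRect(cn))
save(g(T["image"][185:235,220:290]),"td.png",10)
E
```

```text
[32  0 13  9 91] [473.57142857 168.28571429]
[ 14  14  20  18 256] [458.33984375 187.8046875 ]
[  0  28  19  12 103] [440.81553398 200.45631068]
[  9   8  22  24 371] [244.60377358 204.34501348] ((19.959016799926758, 19.450820922851562), (24.967193603515625, 17.28498077392578), 50.194427490234375)
[  0   0  27  36 544] [346.96139706 260.34558824] ((17.40406036376953, 14.643145561218262), (40.36997604370117, 22.49502944946289), 67.52056884765625)
```

View pics/tt.png

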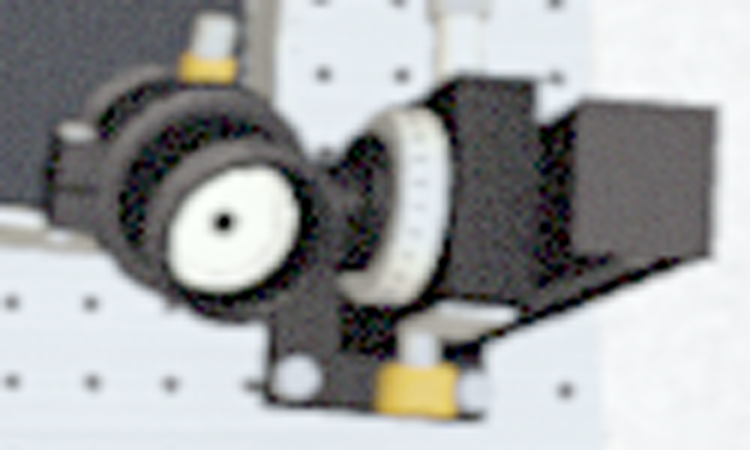

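View pics/ts.png

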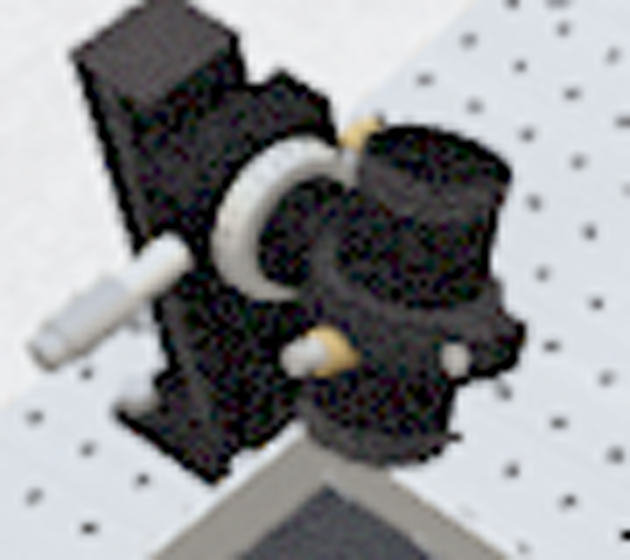

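View pics/td.png

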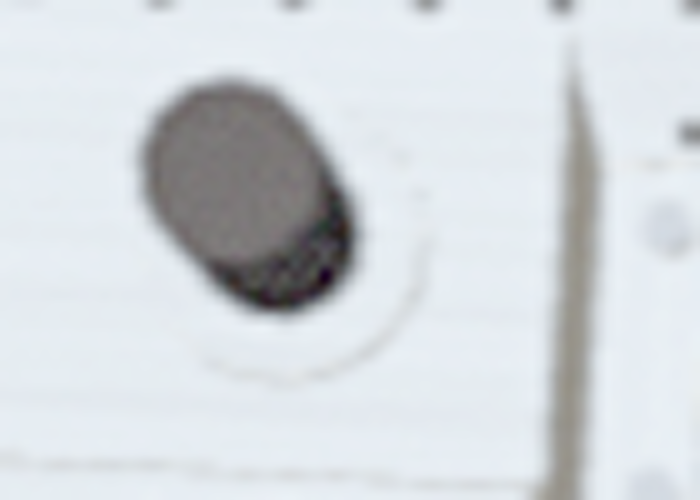

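```bash
python3 - <<'E'
from h import *
import pickle
C=pickle.load(open("c0.pkl","rb"));T=C["top"];S=C["scene"]
p=lambda *a:print(*[x.round(4) if hasattr(x,'round') else x for x in a])
p("drift top",onz(T,243.3,202,.1997),"base",onz(T,247.9,208.2,.1397))
# scene crop rack_sc: top ellipse centre (202,107)/4, base
p("tri drift top",*tri(T,(243.3,202),S,(300+202/4,230+107/4)))
p("punch top",onz(T,110+128/4,160+150/4,.1897),"ball",onz(T,110+347/4,160+173/4,.1637))
ap=onz(T,457.2,187.0,.1803-.0177);col=onz(T,527.7,179.8,.1857)
p("ap",ap,"col",col); p("col tri",*tri(T,(527.7,179.8),S,(172.3,187.1)))
s,c=np.sin(np.radians(28)),np.cos(np.radians(28))
# ap lies 20mm down the axis; tube middle 50 mm: mid=ap+30mm*s*xh ; col = mid -99*yh
from scipy.optimize import brentq
def xh(a): return np.array([np.cos(a),np.sin(a)])
def e(a):
    x=xh(a);d=col[:2]-(ap[:2]+.03*s*x);return d@x
a=brentq(e,-.8,.8);x=xh(a);d=col[:2]-(ap[:2]+.03*s*x);p("az",a,"lat dist",np.linalg.norm(d),"deg",np.degrees(a))
m=ap+.02*np.r_[-s*x,c];p("mouth",m,"proj S",proj(S,m),"T",proj(T,m),"exit",m+.1*np.r_[s*x,-c],proj(S,m+.1*np.r_[s*x,-c]))
# tray rim corners in tube_top crop
for u,v in((83,55),(315,72),(55,395)): p("tray",onz(T,390+u/4,90+v/4,.0487),onz(T,390+u/4,90+v/4,.036))
# breadboard corner edges
p("bb",onz(T,130,87,.0127),onz(T,518,94,.0127),onz(T,118,324,.0127))
E
```

```text
drift top [0.5704 0.1193 0.1997] base [0.5714 0.1201 0.1397]
tri drift top [0.5698 0.1219 0.1963] 0.0049
punch top [0.5766 0.2695 0.1897] ball [0.5738 0.1953 0.1637]
ap [ 0.606  -0.2076  0.1626] col [ 0.6137 -0.3078  0.1857]
col tri [ 0.6136 -0.3073  0.1794] 0.0069
az -0.06339888728043638 lat dist 0.0995 deg -3.6325
mouth [ 0.5966 -0.207   0.1803] proj S [210.8763 200.3426] T [460.7517 190.5988] exit [ 0.6435 -0.21    0.092 ] [201.4376 240.2121]
tray [ 0.7855 -0.1623  0.0487] [ 0.7907 -0.1653  0.036 ]
tray [ 0.7796 -0.2699  0.0487] [ 0.7847 -0.2745  0.036 ]
tray [ 0.6263 -0.1484  0.0487] [ 0.6291 -0.1512  0.036 ]
bb [0.822  0.3656 0.0127] [ 0.8241 -0.3798  0.0127] [0.3765 0.3662 0.0127]
```

Confirmed: the drift is the right-hand tool in the top view, with the 28 mm cylinder handle and thick rod. It stands at about (0.571, 0.120), and its neighbours are spaced 75 mm as specified. The tube azimuth comes out at −3.6°, and the column-to-axis distance at 99.5 mm against the given 99. The job needs a 28° tilt that the tool can't make itself, so I'll pivot the drift in the jaws by levering it in its rack hole.

```bash
python3 -m creep '[1,0.01,0.02,0.03,0, 1,0.03,0.05,0.015,-0.035, 0.55,0.034,0.052,0.004,-0.038, 0.55,0.034,0.052,0.003,-0.038, 0.55,0.034,0.052,0.003,-0.038, 0.55,0.034,0.052,0.003,-0.038, 0.55,0.034,0.052,0.003,-0.038, 0.55,0.034,0.052,0.003,-0.038, 0.55,0.034,0.052,0.003,-0.038, 0.55,0.034,0.052,0.003,-0.038, 0.55,0.034,0.052,0.003,-0.038, 0.55,0.03,0.05,0.003,-0.038]'
```

```text
time: 1.65
tool_pos: [0.5577, 0.1034, 0.3262]
tool_rot: [-3.139, -0.002, -0.082]
contact_force: [0.9, -1.3, 0.4]
opening: 0.0504
```

```bash
python3 -m creep '[0.55,0.013,0.016,-0.03,0.019, 0.55,0,0,-0.03,0, 0.55,0,0,0,0]'; python3 - <<'E'
from h import *
c=read_camera("wrist");i=(255*np.clip(c["image"]/160.,0,1)**0.5).astype(np.uint8)
for X in((.571,.1197,.1997),(.571,.1197,.1397)):
    p=proj(c,X);print(p.round(1));cv2.circle(i:=np.ascontiguousarray(i),tuple(int(round(a)) for a in p),3,(255,0,0),1)
save(i,"w1.png");print(telemetry.observe()["tool_pos"])
E
```

```text
time: 2.02
tool_pos: [0.5719, 0.1248, 0.2631]
tool_rot: [-3.139, -0.001, -0.057]
contact_force: [0.1, -1.1, 0.2]
opening: 0.0507
[338.4 273.3]
[336.4 237. ]
[0.57264853 0.12475524 0.26479649]
```

View pics/w1.png

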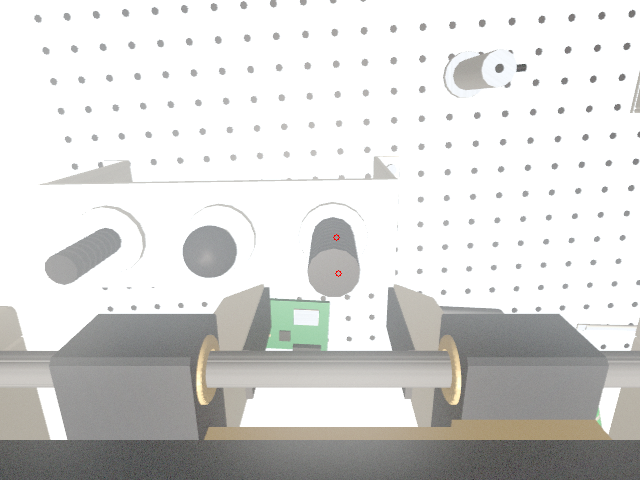

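The wrist view shows the drift handle top at (333,273), against (338,273) predicted. That is about 2.5 mm off in y and good in x. I'll centre the gripper, descend and grip.

```bash
python3 -m creep '[0.55,-0.0015,-0.003,-0.025,0, 0.55,0,0,-0.03,0, 0.55,0,0,-0.03,0, 0.55,0,0,-0.007,0, 0.55,0,0,0,0]'; python3 - <<'E'
from h import *
c=read_camera("wrist");i=(255*np.clip(c["image"]/160.,0,1)**0.5).astype(np.uint8)
save(i,"w2.png");s=telemetry.observe();print(s["tool_pos"],s["tool_rot"],s["contact_force"])
E
```

```text
time: 2.7
tool_pos: [0.5752, 0.1198, 0.1803]
tool_rot: [-3.136, -0.019, -0.06]
contact_force: [-0.1, 0.8, 0.5]
opening: 0.0506
[0.57538443 0.11982992 0.18065263] [-3.13624346 -0.0197685  -0.06029409] [ 0.76029435  0.41854846 -0.04543309]
```

View pics/w2.png

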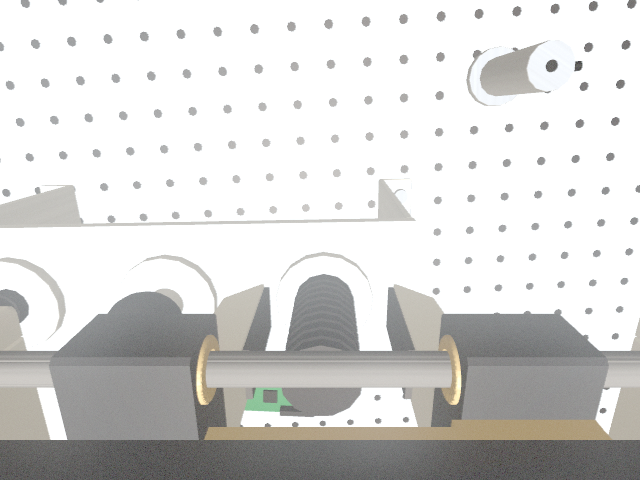

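```bash
python3 -c "
from h import *
s=telemetry.observe();print(s['qpos'].round(3),s['qvel'].round(3),s['joint_efforts'].round(2),s['torque'].round(3))"; python3 -m creep '[0.55,-0.003,0.001,-0.006,0, 0.55,0,0,0,0]';python3 -c "
from h import *
s=telemetry.observe();print(s['qpos'].round(3),s['tool_rot'])"
```

```text
[0.074 0.507 1.467 0.003 1.147 1.703] [ 0.006 -0.005 -0.002 -0.    -0.004  0.001] [  0.06 -49.59 -22.89   0.05  -0.19  -0.  ] [ 0.026 -0.006  0.041]
time: 3.0
tool_pos: [0.5732, 0.1209, 0.1766]
tool_rot: [-3.136, -0.023, -0.06]
contact_force: [-0.3, 0.2, -0.6]
opening: 0.0509
[0.076 0.506 1.481 0.003 1.13  1.706] [-3.13567596 -0.02346582 -0.06045653]
```

```bash
python3 -m creep '[0.55,-0.001,0,-0.006,0, 0.2,0,0,0,0, 0.2,0,0,0,0, 0.2,0,0,0,0, 0.2,0,0,0,0]' 25
```

```text
time: 3.62
tool_pos: [0.5723, 0.1212, 0.1708]
tool_rot: [-3.135, -0.024, -0.06]
contact_force: [-0.4, -0.9, -0.0]
opening: 0.0276
```

```bash
python3 -m creep '[0.2,0,0,0.02,0, 0.2,0,0,0.025,0, 0.2,0,0,0.015,0, 0.2,0,0,0,0]'; python3 - <<'E'
from h import *
s=telemetry.observe();print(s["tool_pos"],s["tool_rot"],s["contact_force"])
for n in("scene","wrist"):
  c=read_camera(n);i=c["image"] if n=="wrist" else c["image"][180:380,260:460]
  save((255*np.clip(i/160.,0,1)**0.5).astype(np.uint8),n+"3.png",1 if n=="wrist" else 3)
E
```

```text
time: 4.12
tool_pos: [0.5712, 0.1209, 0.2305]
tool_rot: [-3.136, -0.02, -0.06]
contact_force: [0.5, -0.0, -2.5]
opening: 0.0275
[0.57121127 0.12091688 0.23051235] [-3.13632015 -0.02015678 -0.06019231] [ 0.46358969 -0.00504788 -2.54104148]
```

View pics/scene3.png

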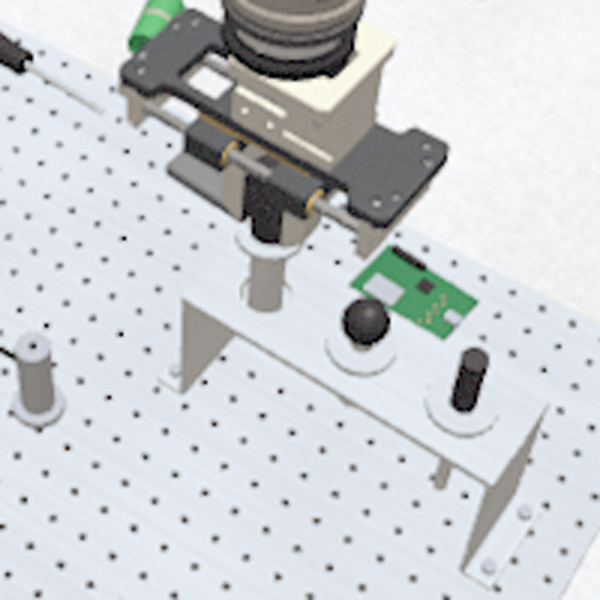

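```bash
python3 -m creep '[0.2,-0.008,0.0005,0,0, 0.2,-0.008,0.0005,0,0, 0.2,-0.008,0.0005,0,0, 0.2,-0.008,0.0005,0,0, 0.2,0,0,0,0]'; python3 - <<'E'
from h import *
s=telemetry.observe();print(s["tool_pos"],s["tool_rot"],s["contact_force"],s["torque"])
for n in("scene",):
  c=read_camera(n);i=c["image"] if n=="wrist" else c["image"][180:380,260:460]
  save((255*np.clip(i/160.,0,1)**0.5).astype(np.uint8),n+"4.png",1 if n=="wrist" else 3)
E
```

```text
time: 4.85
tool_pos: [0.5386, 0.1227, 0.2286]
tool_rot: [-3.136, -0.024, -0.06]
contact_force: [2.5, 0.0, -0.5]
opening: 0.0274
[0.53864695 0.12270717 0.2286089 ] [-3.13644531 -0.02411653 -0.0604974 ] [ 2.51657582  0.03586356 -0.45389062] [-0.06174188 -0.64033672  0.01790864]
```

View pics/scene4.png

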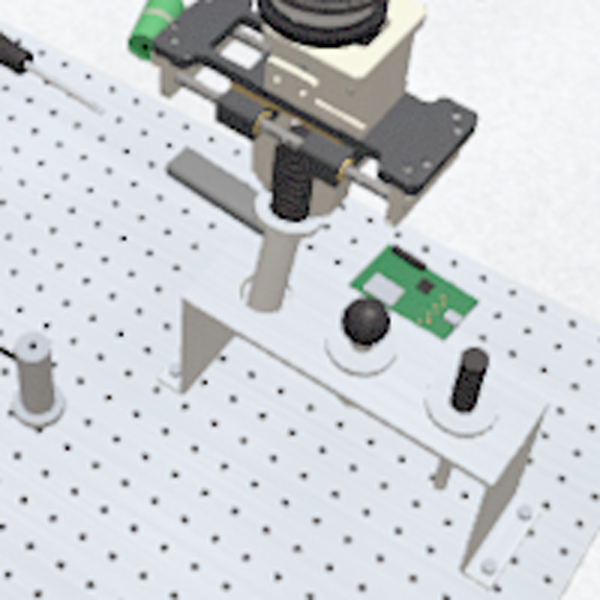

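```bash
python3 -m creep '[0.2,-0.008,0.0005,0,0, 0.2,-0.008,0.0005,0.0005,0, 0.2,-0.005,0.0005,0.001,0, 0.2,0,0,0,0, 0.2,0,0,0,0]' 60; python3 - <<'E'
from h import *
s=telemetry.observe();print(s["tool_pos"],s["tool_rot"],s["contact_force"],s["torque"])
for n in("scene","top"):
  c=read_camera(n);i=c["image"][180:380,260:460] if n=="scene" else c["image"][150:250,180:310]
  save((255*np.clip(i/160.,0,1)**0.5).astype(np.uint8),n+"5.png",3 if n=="scene" else 5)
E
```

```text
time: 5.52
tool_pos: [0.526, 0.1239, 0.2324]
tool_rot: [-3.134, -0.046, -0.062]
contact_force: [3.1, 0.2, -0.9]
opening: 0.0271
[0.52598246 0.12385435 0.23243732] [-3.13444565 -0.0464414  -0.06153808] [ 3.07735322  0.18403812 -0.93259277] [ 0.05196089 -0.7323046  -0.03887859]
```

View pics/scene5.png

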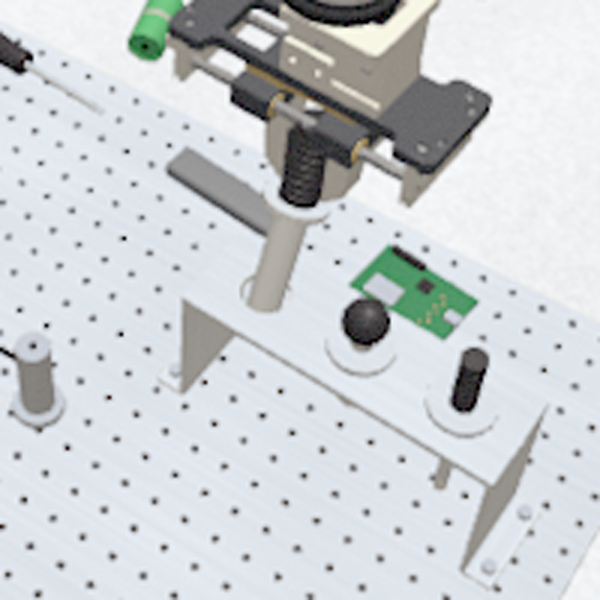

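View pics/top5.png

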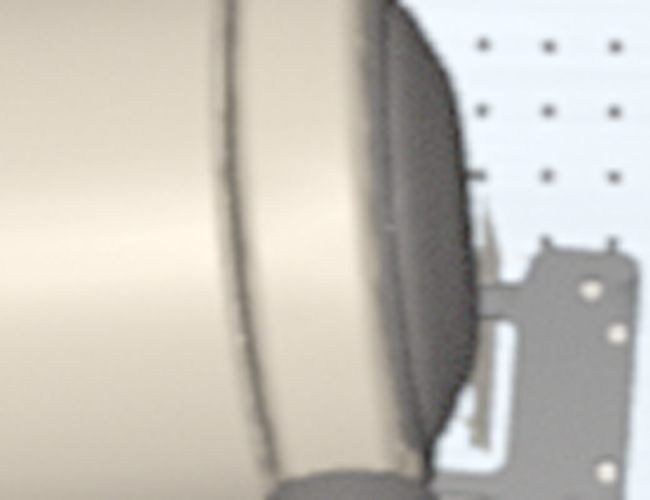

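```bash
python3 -m creep '[0.2,-0.006,0.0005,0,0, 0.2,-0.008,0.0005,0,0, 0.2,-0.008,0,0,0, 0.2,0,0,0,0]' 25; python3 - <<'E'
from h import *
s=telemetry.observe();print(s["tool_pos"],s["tool_rot"],s["contact_force"],s["torque"])
for n in("scene",):
  c=read_camera(n);i=c["image"][180:380,260:460] if n=="scene" else c["image"][150:250,180:310]
  save((255*np.clip(i/160.,0,1)**0.5).astype(np.uint8),n+"6.png",3 if n=="scene" else 5)
E
```

```text
time: 6.12
tool_pos: [0.5009, 0.125, 0.2313]
tool_rot: [-3.135, -0.042, -0.061]
contact_force: [1.8, -0.0, 0.5]
opening: 0.0276
[0.50090234 0.12497122 0.23130918] [-3.1350143  -0.04236892 -0.06120901] [ 1.76525754 -0.04550012  0.45888213] [-8.55675188e-02 -3.60141662e-01 -1.45085294e-04]
```

View pics/scene6.png

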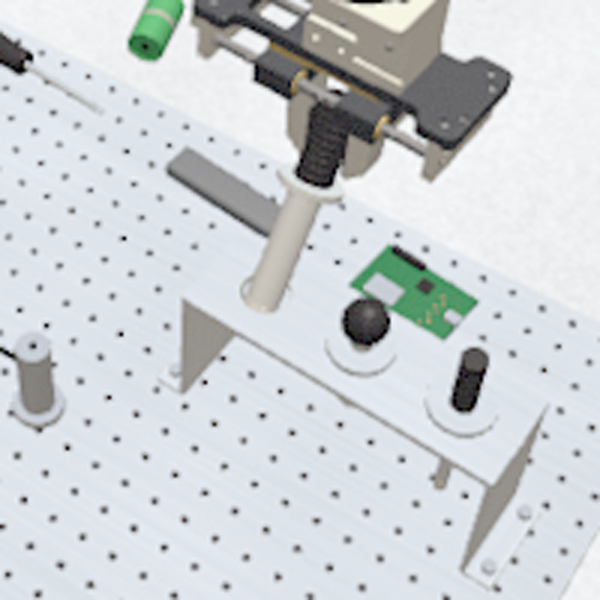

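```bash
cat >> h.py <<'E'
def onplane(c,uv,P,n):
    o,d=ray(c,*uv); n=np.array(n);return o+d*((np.array(P)-o)@n)/(d@n)
YH=np.array([.0634,.998,0])
def ang(c,a,b,P,n=YH):
    A=onplane(c,a,P,n);B=onplane(c,b,P,n);d=A-B
    print(A.round(4),B.round(4),"len",np.linalg.norm(d).round(4),"tilt deg",np.degrees(np.arctan2(-d@np.array([.998,-.0634,0]),d[2])).round(2))
E
python3 - <<'E'
from h import *
c=read_camera("scene")
# rod axis from edges: midpoints under collar and at hole in 3x crop
s=telemetry.observe();P=s["tool_pos"]
ang(c,(260+302/3,180+208/3),(260+263/3,180+297/3),P)
ang(c,(260+326/3,180+120/3),(260+263/3,180+297/3),P)
i=c["image"][190:300,320:400];save((255*np.clip(i/200.,0,1)**0.6).astype(np.uint8),"z6.png",6)
E
```

```text
[0.5268 0.1233 0.1757] [0.5655 0.1209 0.1173] len 0.0701 tilt deg 33.6
[0.5096 0.1244 0.2477] [0.5655 0.1209 0.1173] len 0.142 tilt deg 23.27
```

View pics/z6.png

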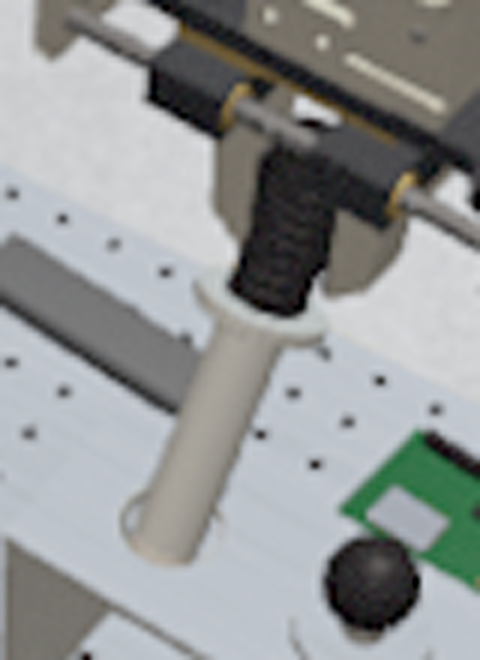

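```bash
python3 -m creep '[0.2,0.008,0,0,0, 0.2,0.008,0,0,0, 0.2,0.005,-0.0005,0,0, 0.2,0,0,0,0]' 30; python3 - <<'E'
from h import *
s=telemetry.observe();print(s["tool_pos"],s["tool_rot"],s["contact_force"],s["torque"])
c=read_camera("scene");i=c["image"][190:300,320:400];save((255*np.clip(i/200.,0,1)**0.6).astype(np.uint8),"z7.png",6)
E
```

```text
time: 6.72
tool_pos: [0.5205, 0.1244, 0.2285]
tool_rot: [-3.136, -0.031, -0.061]
contact_force: [-0.6, 0.1, -2.8]
opening: 0.0277
[0.52052519 0.1244327  0.22851738] [-3.13597932 -0.03071382 -0.06138182] [-0.58572853  0.07222908 -2.81646439] [ 0.05863543  0.42507127 -0.06077086]
```

View pics/z7.png

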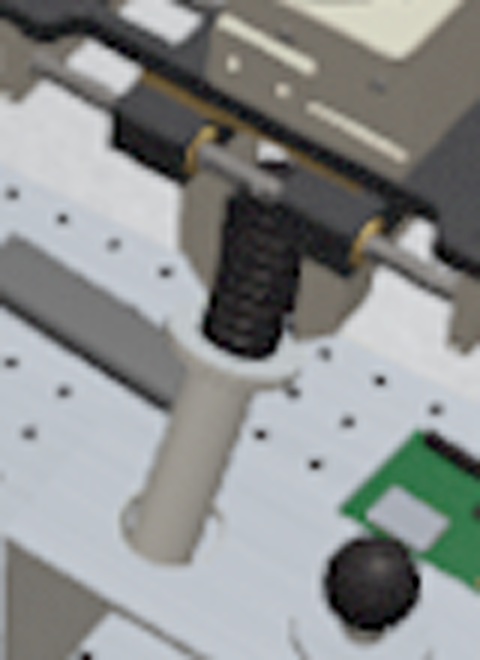

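```bash
python3 -m creep '[0.2,0,0,0,0, 0.2,-0.006,0.0004,0.012,0, 0.2,-0.0075,0.0005,0.014,0, 0.2,-0.0075,0.0005,0.014,0, 0.2,-0.0075,0.0005,0.014,0, 0.2,-0.0075,0.0005,0.014,0, 0.2,-0.005,0,0.014,0, 0.2,0,0,0,0]' 60; python3 - <<'E'
from h import *
s=telemetry.observe();print(s["tool_pos"],s["tool_rot"],s["contact_force"],s["torque"])
c=read_camera("scene");i=c["image"][160:290,310:410];save((255*np.clip(i/200.,0,1)**0.6).astype(np.uint8),"z8.png",6)
c=read_camera("wrist");i=c["image"];save((255*np.clip(i/160.,0,1)**0.5).astype(np.uint8),"w8.png",1)
E
```

```text
time: 7.78
tool_pos: [0.4778, 0.1271, 0.3198]
tool_rot: [-3.135, -0.041, -0.061]
contact_force: [0.0, -0.1, -1.9]
opening: 0.0273
[0.47781217 0.12714048 0.31980993] [-3.13473641 -0.0405122  -0.06106859] [ 0.00321014 -0.06817431 -1.90583507] [-3.50060825e-05  1.55112303e-01 -4.36535054e-02]
```

View pics/z8.png

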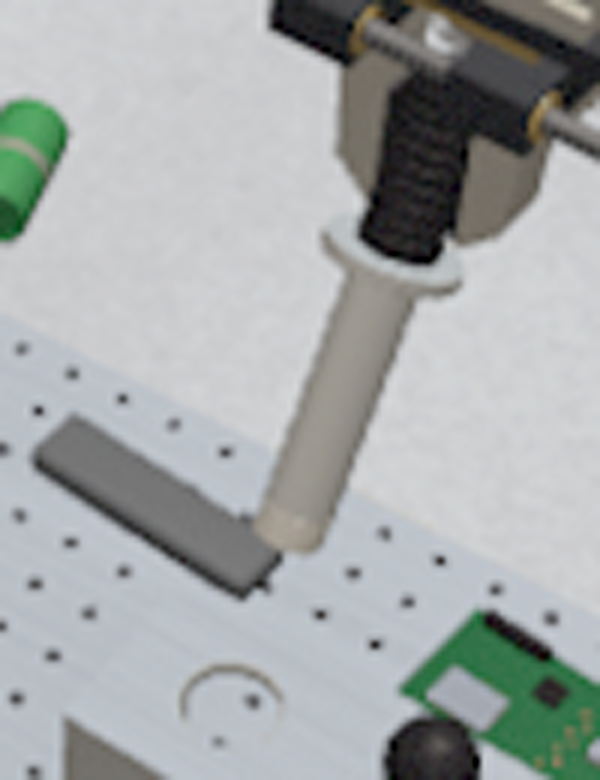

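View pics/w8.png

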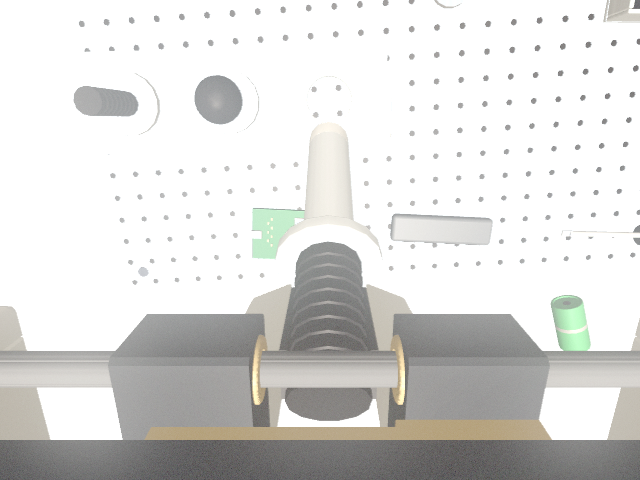

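```bash
python3 - <<'E'
from h import *
W=read_camera("wrist");S=read_camera("scene");s=telemetry.observe()
from scipy.spatial.transform import Rotation as R
M=R.from_euler("xyz",s["tool_rot"]).as_matrix();g=s["tool_pos"]+M@[0,0,.006];print("grip",g.round(4))
tip,e=tri(W,(328.5,133),S,(310+289/6,160+538/6));print("tip",tip.round(4),e)
col,e=tri(W,(329,250),S,(310+392/6,160+262/6));print("col",col.round(4),e)
tp=onplane(S,(310+289/6,160+538/6),g,YH);tw=None
print("tip on plane",tp.round(4),"dist",np.linalg.norm(tp-g))
for t in(tip,tp):
    d=g-t;print("tilt",np.degrees(np.arctan2(-d@np.array([.998,-.0634,0]),d[2])),np.linalg.norm(d))
for th in (22,25,28,31):
    a=np.radians(th);t=g+.132*np.array([np.sin(a)*.998,-np.sin(a)*.0634,-np.cos(a)]);print(th,t.round(3),proj(W,t).round(1),proj(S,t).round(1))
E
```

```text
grip [0.4777 0.127  0.3115]
tip [0.5474 0.1254 0.1975] 0.004805991197262261
col [0.5008 0.1272 0.286 ] 0.00446822157422787
tip on plane [0.5375 0.1232 0.1855] dist 0.1395199446277014
tilt 31.401341319585647 0.13363479117082405
tilt 25.4241967394698 0.1395199446277014
22 [0.527 0.124 0.189] [329.6 166.7] [361.3 245.3]
25 [0.533 0.123 0.192] [329.7 157.2] [359.6 246.3]
28 [0.54  0.123 0.195] [329.7 147.6] [357.9 247.3]
31 [0.546 0.123 0.198] [329.7 137.9] [356.2 248.1]
```

```bash
python3 -m creep '[0.2,0,-0.015,0.01,0, 0.2,0.002,-0.03,0.01,0, 0.2,0.004,-0.03,0,0, 0.2,0.004,-0.03,0,0, 0.2,0.004,-0.03,0,0, 0.2,0.004,-0.03,0,0, 0.2,0.004,-0.03,0,0, 0.2,0.004,-0.03,0,0, 0.2,0.004,-0.03,0,0, 0.2,0.004,-0.03,0,0, 0.2,0.004,-0.03,0,0, 0.2,0,0,0,0]'; python3 - <<'E'
from h import *
s=telemetry.observe();print(s["tool_pos"],s["tool_rot"],s["contact_force"])
for n in("top","scene","wrist"):
  c=read_camera(n);i={"top":c["image"][150:270,400:550],"scene":c["image"][100:240,150:300],"wrist":c["image"]}[n]
  save((255*np.clip(i/160.,0,1)**0.5).astype(np.uint8),n+"9.png",1 if n=="wrist" else 4)
E
```

```text
time: 9.48
tool_pos: [0.5136, -0.2098, 0.3397]
tool_rot: [-3.14, -0.032, -0.065]
contact_force: [0.4, -1.1, -1.8]
opening: 0.0272
[ 0.51356506 -0.20984177  0.33965964] [-3.1395923  -0.03184986 -0.06524684] [ 0.41456999 -1.0628681  -1.84326574]
```

View pics/wrist9.png

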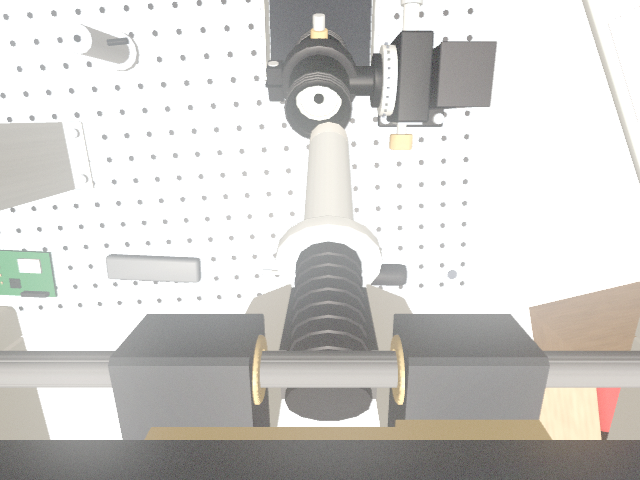

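View pics/scene9.png

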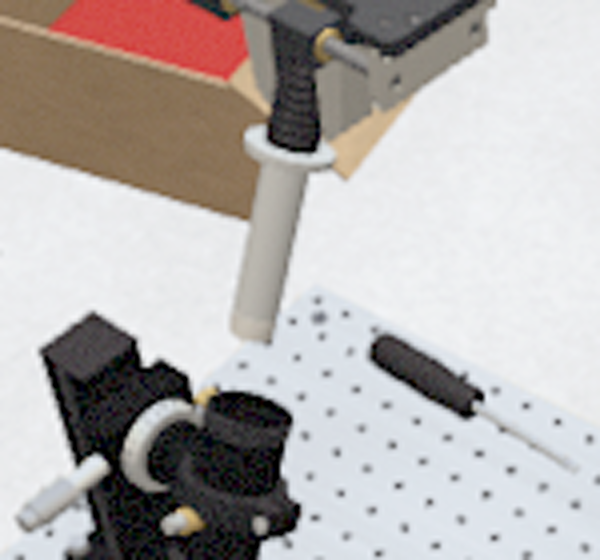

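View pics/top9.png

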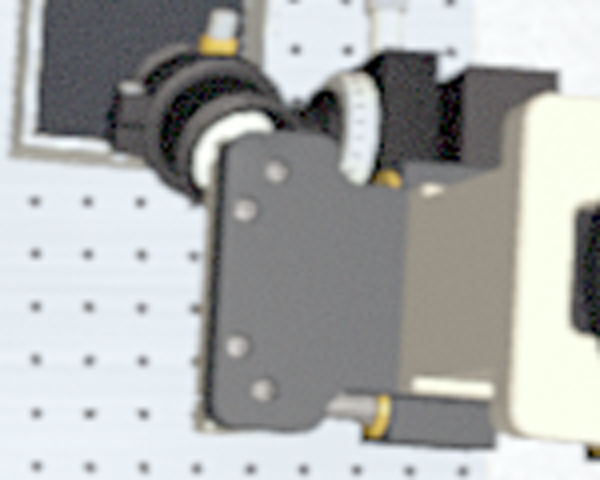

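```bash
python3 - <<'E'
from h import *
W=read_camera("wrist");S=read_camera("scene");s=telemetry.observe()
from scipy.spatial.transform import Rotation as R
M=R.from_euler("xyz",s["tool_rot"]).as_matrix();g=s["tool_pos"]+M@[0,0,.006];print("grip",g.round(4))
print("ap by wrist",onz(W,319,99,.1626).round(4),"col top",onz(W,466,74.5,.1857).round(4))
print("pred ap",proj(W,[.606,-.2076,.1626]).round(1))
tS=(150+252/4,100+333/4);tip,e=tri(W,(328.5,133),S,tS);print("tip tri",tip.round(4),e)
for th in (26,28,30,32):
    a=np.radians(th);t=g+.132*np.array([np.sin(a)*.998,-np.sin(a)*.0634,-np.cos(a)]);print(th,t.round(4),proj(W,t).round(1),proj(S,t).round(1),tS)
# scene: rim centre crop (250,413)/4
r=(150+248/4,100+415/4);print("rim S",r,proj(S,[.5966,-.207,.1803]).round(1))
i=W["image"][0:150,240:420];save((255*np.clip(i/200.,0,1)**0.6).astype(np.uint8),"w10.png",4)
E
```

```text
grip [ 0.5141 -0.2063  0.3343]
ap by wrist [ 0.6062 -0.2056  0.1626] col top [ 0.6147 -0.3047  0.1857]
pred ap [321.8  99.1]
tip tri [ 0.5822 -0.2098  0.2169] 0.004397709736600126
26 [ 0.5719 -0.21    0.2156] [327.7 152.7] [215.2 181.1] (213.0, 183.25)
28 [ 0.576  -0.2102  0.2177] [327.7 146.2] [213.7 181.4] (213.0, 183.25)
30 [ 0.58   -0.2105  0.2199] [327.7 139.8] [212.2 181.7] (213.0, 183.25)
32 [ 0.5839 -0.2107  0.2223] [327.7 133.3] [210.7 181.9] (213.0, 183.25)
rim S (212.0, 203.75) [210.9 200.3]
```

View pics/w10.png

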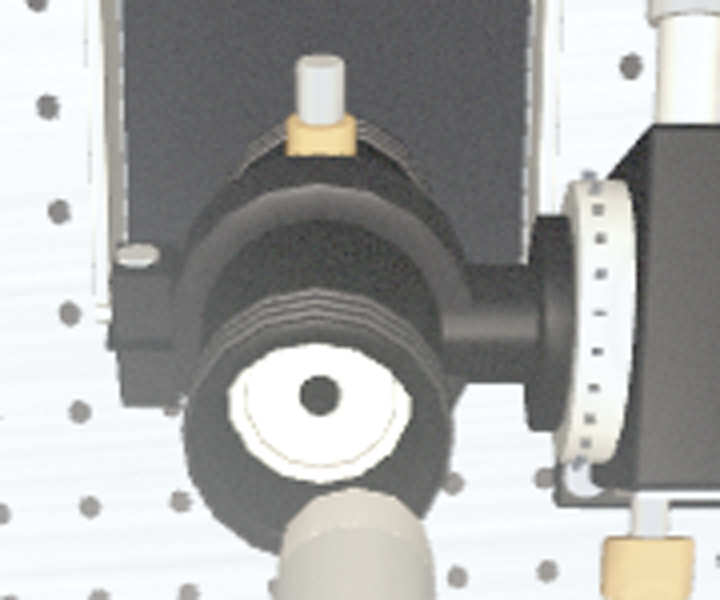

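```bash
python3 - <<'E'
from h import *
W=read_camera("wrist");S=read_camera("scene");s=telemetry.observe()
from scipy.spatial.transform import Rotation as R
M=R.from_euler("xyz",s["tool_rot"]).as_matrix();g=s["tool_pos"]+M@[0,0,.006]
xh=np.array([.998,-.0634,0]);z=np.array([0,0,1])
for gl in (.132,.135):
 for th in (26,28,30,32):
    a=np.radians(th);ax=np.sin(a)*xh-np.cos(a)*z;u=np.cos(a)*xh+np.sin(a)*z
    t=g+gl*ax
    q=[t+.012*(np.cos(p)*u+np.sin(p)*YH) for p in np.linspace(0,6.28,73)]
    pw=np.array([proj(W,x) for x in q]);ps=np.array([proj(S,x) for x in q])
    cc=g+.026*ax;qc=np.array([proj(W,cc+.023*(np.cos(p)*u+np.sin(p)*YH)) for p in np.linspace(0,6.28,73)])
    print(gl,th,"W top row",pw[:,1].min().round(1),"cols",pw[:,0].min().round(1),pw[:,0].max().round(1),"S rows max",ps[:,1].max().round(1),"cols",ps[:,0].min().round(1),ps[:,0].max().round(1),"collar W top row",qc[:,1].min().round(1))
print("tube rim check")
s_,c_=np.sin(np.radians(28)),np.cos(np.radians(28));m=np.array([.5966,-.2062,.1803]);u=c_*xh+s_*z
for rad in(.018,.023):
  q=np.array([proj(W,m+rad*(np.cos(p)*u+np.sin(p)*YH)) for p in np.linspace(0,6.28,73)]);print(rad,q.min(0).round(1),q.max(0).round(1))
  q=np.array([proj(S,m+rad*(np.cos(p)*u+np.sin(p)*YH)) for p in np.linspace(0,6.28,73)]);print(" S",q.min(0).round(1),q.max(0).round(1))
E
```

```text
0.132 26 W top row 135.6 cols 309.5 347.7 S rows max 183.8 cols 209.5 221.0 collar W top row 241.8
0.132 28 W top row 129.1 cols 309.3 348.0 S rows max 184.1 cols 208.0 219.4 collar W top row 241.6
0.132 30 W top row 122.5 cols 309.1 348.3 S rows max 184.3 cols 206.5 217.9 collar W top row 241.4
0.132 32 W top row 115.9 cols 308.8 348.5 S rows max 184.5 cols 205.0 216.4 collar W top row 241.4
0.135 26 W top row 133.2 cols 309.7 347.6 S rows max 185.0 cols 209.3 220.7 collar W top row 241.8
0.135 28 W top row 126.5 cols 309.5 347.8 S rows max 185.4 cols 207.7 219.1 collar W top row 241.6
0.135 30 W top row 119.8 cols 309.2 348.1 S rows max 185.6 cols 206.2 217.6 collar W top row 241.4
0.135 32 W top row 113.1 cols 309.0 348.4 S rows max 185.8 cols 204.6 216.0 collar W top row 241.4
tube rim check
0.018 [295.4  87.7] [347.2 135.7]
 S [202.7 196.5] [219.6 204.6]
0.023 [288.1  80.3] [354.4 141.8]
 S [200.3 195.4] [221.9 205.7]
```

The wrist crop shows the aperture at (319,99), the outer rim spanning 286–354 in columns, and the drift tip edge at row 122. That puts the drift tilt at about 29°, and the tip needs to go about 5 mm in +y. I'll align it and go down to the mouth.

```bash
python3 -m creep '[0.2,-0.0015,0.0055,0,0, 0.2,0.0037,-0.0002,-0.007,0, 0.2,0.0037,-0.0002,-0.007,0, 0.2,0.0037,-0.0002,-0.007,0, 0.2,0,0,0,0]'; python3 - <<'E'
from h import *
s=telemetry.observe();print(s["tool_pos"],s["tool_rot"],s["contact_force"])
W=read_camera("wrist");i=W["image"][0:200,220:440];save((255*np.clip(i/200.,0,1)**0.6).astype(np.uint8),"w11.png",3)
c=read_camera("scene");i=c["image"][130:240,160:280];save((255*np.clip(i/160.,0,1)**0.5).astype(np.uint8),"s11.png",5)
E
```

```text
time: 10.45
tool_pos: [0.5243, -0.1995, 0.3175]
tool_rot: [-3.139, -0.032, -0.059]
contact_force: [0.3, 0.9, -2.3]
opening: 0.0274
[ 0.5243469  -0.19950318  0.31745495] [-3.13875182 -0.03235083 -0.05873761] [ 0.30822608  0.94364185 -2.32185958]
```

View pics/w11.png

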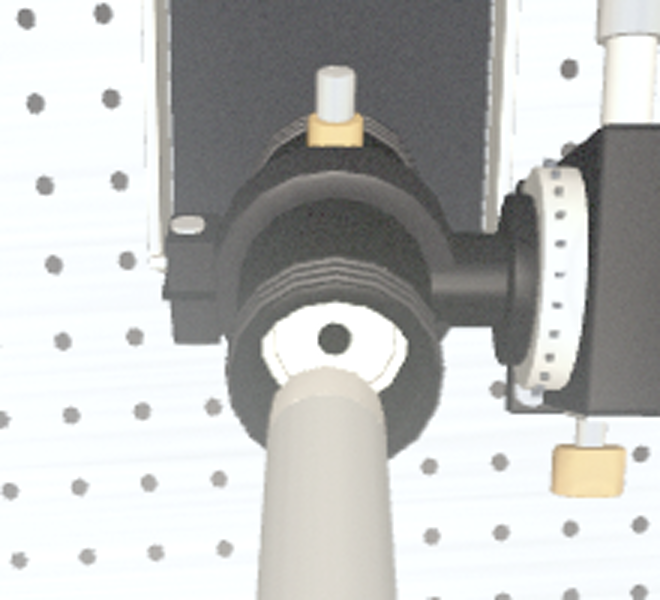

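View pics/s11.png

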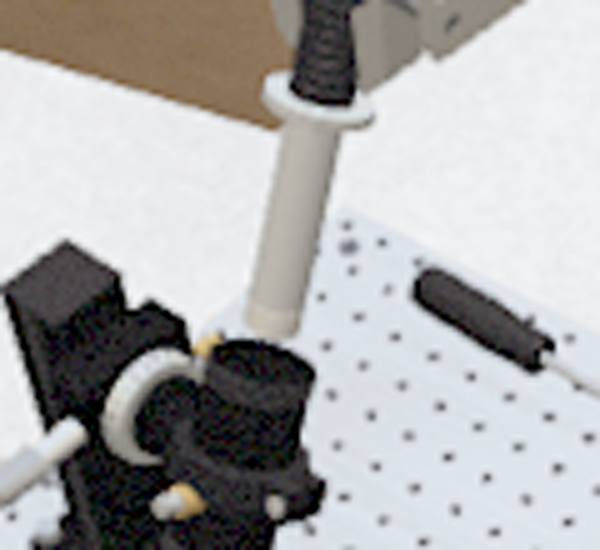

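```bash
python3 -m creep '[0.2,0.0025,-0.001,-0.005,0, 0.2,0.003,-0.0003,-0.006,0, 0.2,0.003,-0.0002,-0.006,0, 0.2,0.003,-0.0002,-0.006,0, 0.2,0,0,0,0]'; python3 - <<'E'
from h import *
s=telemetry.observe();print(s["tool_pos"],s["tool_rot"],s["contact_force"],s["torque"])
W=read_camera("wrist");i=W["image"][0:200,220:440];save((255*np.clip(i/200.,0,1)**0.6).astype(np.uint8),"w12.png",3)
c=read_camera("scene");i=c["image"][130:240,160:280];save((255*np.clip(i/160.,0,1)**0.5).astype(np.uint8),"s12.png",5)
E
```

```text
time: 11.18
tool_pos: [0.5366, -0.2017, 0.2937]
tool_rot: [-3.14, -0.034, -0.059]
contact_force: [-0.3, -0.3, -2.1]
opening: 0.0272
[ 0.53663877 -0.20171689  0.29371806] [-3.13951735 -0.0337264  -0.05919355] [-0.256797   -0.32723683 -2.14495585] [-0.00445142  0.10932285  0.01245122]
```

View pics/w12.png

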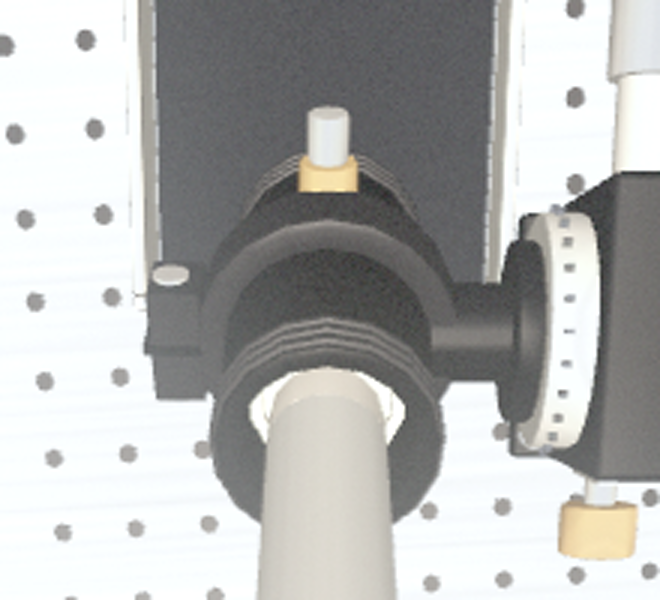

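View pics/s12.png

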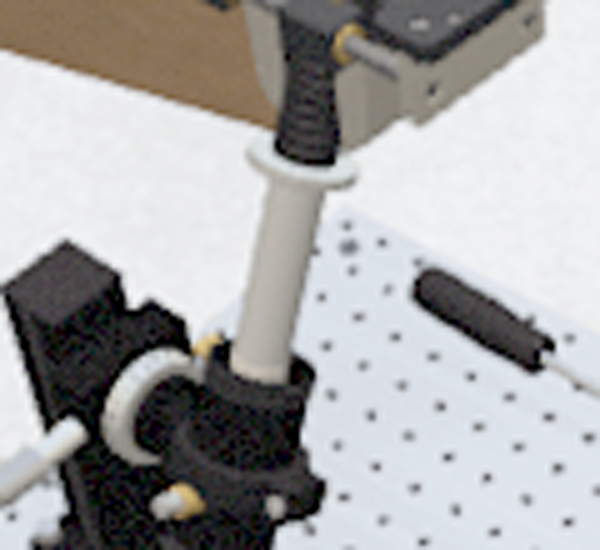

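```bash
python3 -m creep '[0.2,0.0025,-0.0002,-0.005,0, 0.2,0.0025,-0.0002,-0.005,0, 0.2,0.0025,-0.0002,-0.005,0]';  python3 - <<'E'
from h import *
s=telemetry.observe();print(s["tool_pos"],s["tool_rot"],s["contact_force"],s["torque"])
E
python3 -m creep '[0.2,0.0025,-0.0002,-0.005,0, 0.2,0.0025,-0.0002,-0.005,0]'; python3 - <<'E'
from h import *
s=telemetry.observe();print(s["tool_pos"],s["tool_rot"],s["contact_force"],s["torque"])
W=read_camera("wrist");i=W["image"][0:200,220:440];save((255*np.clip(i/200.,0,1)**0.6).astype(np.uint8),"w13.png",3)
c=read_camera("scene");i=c["image"][130:240,160:280];save((255*np.clip(i/160.,0,1)**0.5).astype(np.uint8),"s13.png",5)
E
```

```text
time: 11.65
tool_pos: [0.5441, -0.2028, 0.2816]
tool_rot: [3.141, -0.037, -0.059]
contact_force: [-9.7, 1.5, 12.9]
opening: 0.0269
[ 0.54414162 -0.20282548  0.2816495 ] [ 3.14097977 -0.03684295 -0.05927783] [-9.67927745  1.53472476 12.93936005] [0.32161817 1.2985933  0.06115535]
time: 11.9
tool_pos: [0.5481, -0.2032, 0.2746]
tool_rot: [3.139, -0.037, -0.059]
contact_force: [-6.1, 2.0, 6.3]
opening: 0.0269
[ 0.54806107 -0.20324523  0.27464037] [ 3.13935972 -0.03690388 -0.05902056] [-6.06987672  1.97787436  6.28867513] [0.41338455 1.04771978 0.08368746]
```

View pics/w13.png

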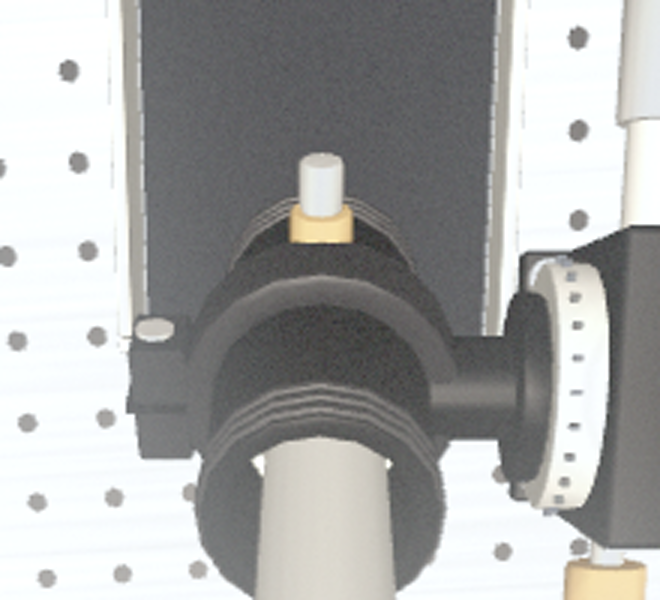

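View pics/s13.png

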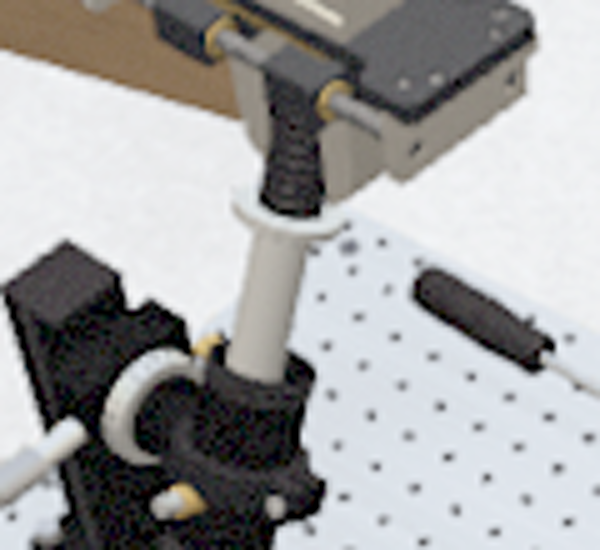

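Pushing at 8–15 N along the bore, well below 40 N. I'll continue in small rows.

```bash
python3 -m creep '[0.2,0.0023,-0.0001,-0.005,0, 0.2,0.0023,-0.0001,-0.005,0]';  python3 -m creep '[0.2,0.0023,-0.0001,-0.005,0, 0.2,0.0023,-0.0001,-0.005,0]'; python3 - <<'E'
from h import *
s=telemetry.observe();print(s["tool_pos"],s["tool_rot"],s["contact_force"],s["torque"])
W=read_camera("wrist");i=W["image"][0:300,220:440];save((255*np.clip(i/200.,0,1)**0.6).astype(np.uint8),"w14.png",2)
c=read_camera("scene");i=c["image"][130:300,130:280];save((255*np.clip(i/160.,0,1)**0.5).astype(np.uint8),"s14.png",3.5)
E
```

```text
time: 12.25
tool_pos: [0.5526, -0.2035, 0.2658]
tool_rot: [3.139, -0.038, -0.059]
contact_force: [-8.7, 2.6, 13.6]
opening: 0.0271
time: 12.5
tool_pos: [0.5565, -0.2036, 0.2582]
tool_rot: [3.138, -0.038, -0.059]
contact_force: [-7.4, 1.5, 11.9]
opening: 0.0267
[ 0.556544   -0.20359562  0.25824387] [ 3.13757632 -0.03841563 -0.05876691] [-7.39033794  1.48752171 11.91268711] [0.49250977 1.33663456 0.08496712]
```

View pics/s14.png

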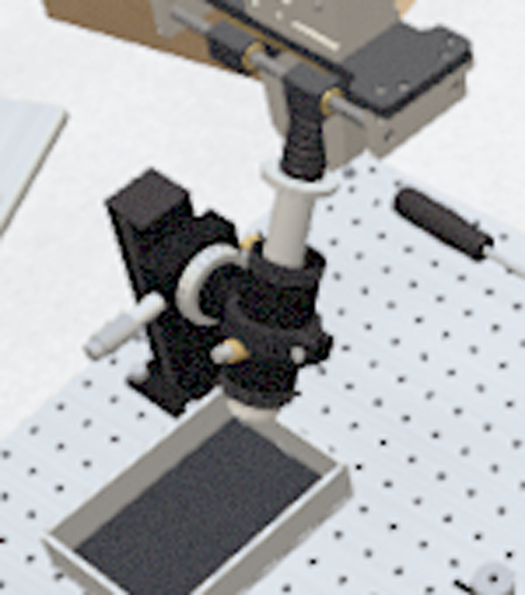

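The spacer now shows below the lower mouth at crop (250,408). I'll continue pushing.

```bash
python3 -m creep '[0.2,0.0023,-0.0001,-0.005,0, 0.2,0.0023,-0.0001,-0.005,0]';  python3 -m creep '[0.2,0.0023,-0.0001,-0.005,0, 0.2,0.0023,-0.0001,-0.005,0]'; python3 - <<'E'
from h import *
s=telemetry.observe();print(s["tool_pos"],s["tool_rot"],s["contact_force"],s["torque"])
c=read_camera("scene");i=c["image"][130:300,130:280];save((255*np.clip(i/160.,0,1)**0.5).astype(np.uint8),"s15.png",3.5)
E
```

```text
time: 12.85
tool_pos: [0.5611, -0.2037, 0.2494]
tool_rot: [3.137, -0.039, -0.059]
contact_force: [-5.1, 1.1, 6.7]
opening: 0.027
time: 13.1
tool_pos: [0.5658, -0.204, 0.2387]
tool_rot: [3.137, -0.039, -0.059]
contact_force: [0.2, -0.5, -2.0]
opening: 0.0275
[ 0.56582226 -0.20402884  0.2386999 ] [ 3.13681339 -0.03904526 -0.05864876] [ 0.18006651 -0.52616588 -2.04674757] [ 0.02583363  0.15814681 -0.04677424]
```

View pics/s15.png

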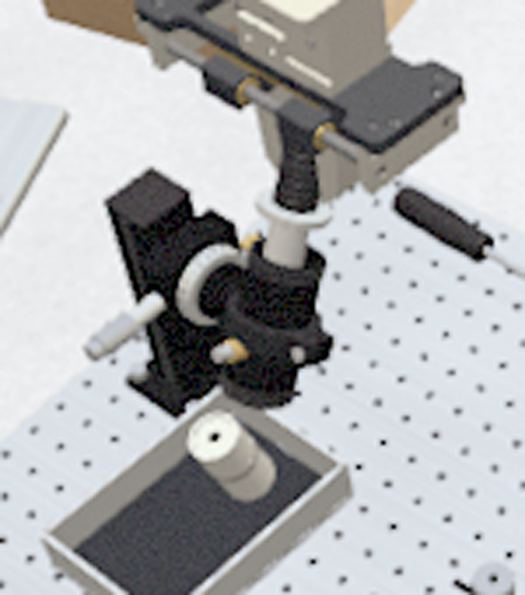

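The spacer has dropped into the tray, at crop (232,460), and the contact force is back to the drift's weight. I'll retract along the bore axis.

```bash
python3 -m creep '[0.2,-0.0045,0.0003,0.009,0, 0.2,-0.0045,0.0003,0.009,0, 0.2,-0.0045,0.0003,0.009,0, 0.2,-0.0045,0.0003,0.009,0]'; python3 -m creep '[0.2,-0.005,0.0003,0.01,0, 0.2,-0.0055,0.0004,0.011,0, 0.2,-0.0055,0.0004,0.011,0, 0.2,-0.0055,0.0004,0.011,0, 0.2,-0.0055,0.0004,0.011,0, 0.2,-0.0055,0.0004,0.011,0, 0.2,0,0,0.01,0]';  python3 - <<'E'
from h import *
s=telemetry.observe();print(s["tool_pos"],s["tool_rot"],s["contact_force"],s["torque"])
W=read_camera("wrist");i=W["image"];save((255*np.clip(i/200.,0,1)**0.6).astype(np.uint8),"w16.png",1)
c=read_camera("scene");i=c["image"][80:300,130:300];save((255*np.clip(i/160.,0,1)**0.5).astype(np.uint8),"s16.png",2.7)
E
```

```text
time: 13.65
tool_pos: [0.547, -0.2026, 0.2754]
tool_rot: [3.138, -0.038, -0.059]
contact_force: [-0.1, -0.4, -1.0]
opening: 0.0274
time: 14.52
tool_pos: [0.5118, -0.2002, 0.3569]
tool_rot: [3.137, -0.04, -0.059]
contact_force: [0.5, -0.2, -2.4]
opening: 0.027
[ 0.51176126 -0.20021166  0.35688838] [ 3.13681746 -0.03965453 -0.0588527 ] [ 0.53854961 -0.20110649 -2.41881213] [0.02194699 0.11324498 0.00301142]
```

View pics/s16.png

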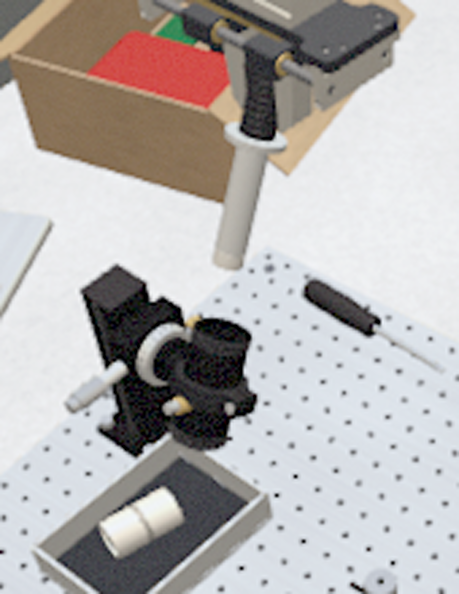

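View pics/w16.png

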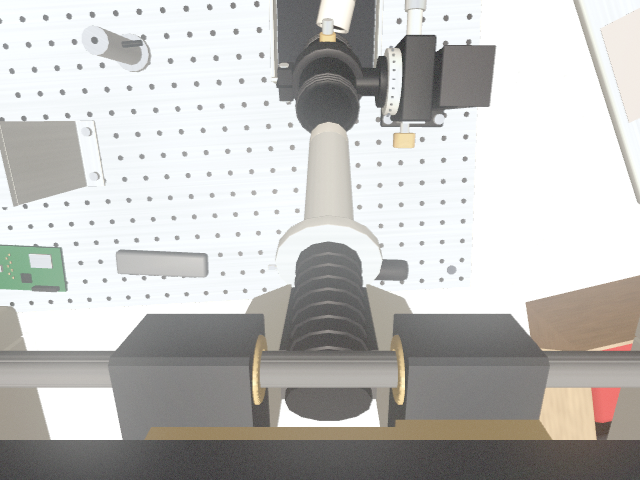

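```bash
python3 -m creep '[0.2,-0.001,0.015,0,0, 0.2,-0.0035,0.03,0,0, 0.2,-0.0035,0.03,0,0, 0.2,-0.0035,0.03,0,0, 0.2,-0.0035,0.03,0,0, 0.2,-0.0035,0.03,0,0, 0.2,-0.0035,0.03,0,0, 0.2,-0.0035,0.03,-0.005,0, 0.2,-0.0035,0.03,-0.01,0, 0.2,-0.0035,0.03,-0.01,0, 0.2,-0.0035,0.02,-0.005,0, 0.2,0,0,0,0]';  python3 - <<'E'
from h import *
s=telemetry.observe();print(s["tool_pos"],s["tool_rot"],s["contact_force"],s["torque"])
W=read_camera("wrist");i=W["image"];save((255*np.clip(i/200.,0,1)**0.6).astype(np.uint8),"w17.png",1)
E
```

```text
time: 16.12
tool_pos: [0.4692, 0.1244, 0.32]
tool_rot: [-3.141, -0.029, -0.054]
contact_force: [0.1, 0.0, -1.0]
opening: 0.0271
[0.46922798 0.1244086  0.31999201] [-3.14108147 -0.02933444 -0.05350935] [ 0.10280676  0.03423989 -0.96351081] [0.06750445 0.02818718 0.08079724]
```

View pics/w17.png

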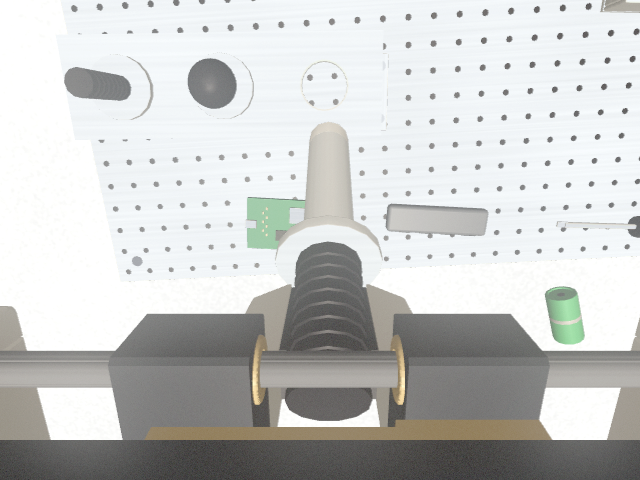

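```bash
cat >> h.py <<'E'
from scipy.spatial.transform import Rotation as Ro
def tipcheck(toprow,gl=.132):
    W=read_camera("wrist");s=telemetry.observe();M=Ro.from_euler("xyz",s["tool_rot"]).as_matrix();g=s["tool_pos"]+M@[0,0,.006]
    xh=M@[1,0,0];xh[2]=0;xh/=np.linalg.norm(xh);z=np.array([0,0,1]);y=np.cross(z,xh);best=None
    for th in np.arange(-10,40,.25):
        a=np.radians(th);ax=np.sin(a)*xh-np.cos(a)*z;u=np.cos(a)*xh+np.sin(a)*z;t=g+gl*ax
        r=min(proj(W,t+.012*(np.cos(p)*u+np.sin(p)*y))[1] for p in np.linspace(0,6.28,37))
        if best is None or abs(r-toprow)<best[0]: best=(abs(r-toprow),th,t)
    print("tilt",best[1],"tip",best[2].round(4),"tip px",proj(W,best[2]).round(1),"grip",g.round(4));return W,best
E
python3 - <<'E'
from h import *
W,b=tipcheck(122.5)
print("hole",onz(W,324.5,85,.1337).round(4),"r px->mm",onz(W,324.5+23,85,.1337).round(4))
i=W["image"][30:150,270:390];save((255*np.clip(i/255.,0,1)**1).astype(np.uint8),"w17b.png",5)
E
```

```text
tilt 29.75 tip [0.5356 0.1194 0.2   ] tip px [329.5 139.6] grip [0.4701 0.123  0.3146]
hole [0.5715 0.1209 0.1337] r px->mm [0.5706 0.1039 0.1337]
```

View pics/w17b.png

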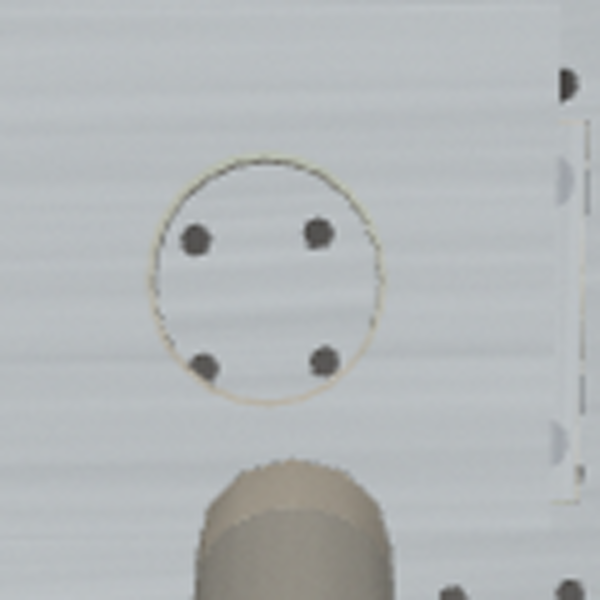

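```bash
python3 -m creep '[0.2,-0.004,0.004,0,0, 0.2,0.005,-0.0003,-0.0087,0, 0.2,0.005,-0.0003,-0.0087,0, 0.2,0.005,-0.0003,-0.0087,0, 0.2,0.005,-0.0003,-0.0087,0, 0.2,0.005,-0.0003,-0.0087,0, 0.2,0,0,0,0]';  python3 - <<'E'
from h import *
s=telemetry.observe();print(s["tool_pos"],s["tool_rot"],s["contact_force"],s["torque"])
W=read_camera("wrist");i=W["image"][30:180,250:400];save(i,"w18.png",4)
E
```

```text
time: 17.1
tool_pos: [0.493, 0.1235, 0.2732]
tool_rot: [3.141, -0.03, -0.059]
contact_force: [0.3, 0.6, -1.9]
opening: 0.027
[0.49295087 0.12350201 0.27321112] [ 3.14105909 -0.02964683 -0.05883682] [ 0.29711514  0.60474414 -1.86917666] [ 0.06771604  0.13345291 -0.01596644]
```

View pics/w18.png

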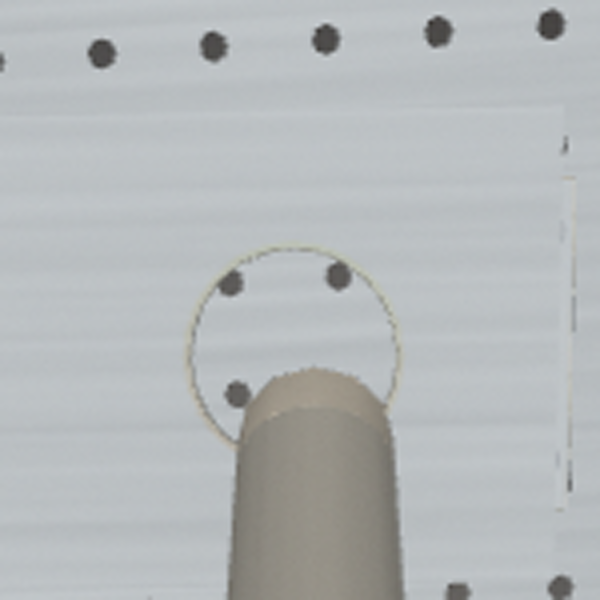

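```bash
python3 - <<'E'
from h import *
W,b=tipcheck(121.75)
print("hole",onz(W,250+294/4,30+352/4,.1337).round(4))
E
```

```text
tilt 30.25 tip [0.5596 0.1197 0.1542] tip px [328.  138.8] grip [0.4932 0.1236 0.2682]
hole [0.5718 0.1219 0.1337]
```

```bash
python3 -m creep '[0.2,-0.0015,0.003,0,0, 0.2,0.0045,-0.0003,-0.008,0, 0.2,0.0045,-0.0003,-0.008,0, 0.2,0.0045,-0.0003,-0.008,0, 0.2,0,0,0,0]';  python3 - <<'E'
from h import *
s=telemetry.observe();print(s["tool_pos"],s["tool_rot"],s["contact_force"],s["torque"])
W=read_camera("wrist");i=W["image"][30:180,250:400];save(i,"w19.png",4)
c=read_camera("scene");i=c["image"][190:320,300:420];save((255*np.clip(i/160.,0,1)**0.5).astype(np.uint8),"s19.png",5)
E
```

```text
time: 17.82
tool_pos: [0.5058, 0.1261, 0.249]
tool_rot: [-3.142, -0.032, -0.058]
contact_force: [-0.1, -0.2, -0.8]
opening: 0.0267
[0.50582266 0.12610463 0.24902442] [-3.14159054 -0.03240616 -0.05829771] [-0.09281451 -0.24559237 -0.78770399] [0.00054981 0.12536668 0.02420877]
```

View pics/w19.png

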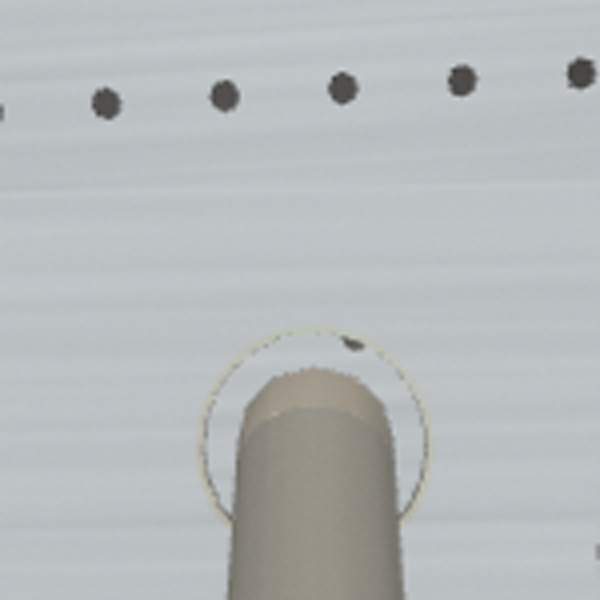

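View pics/s19.png

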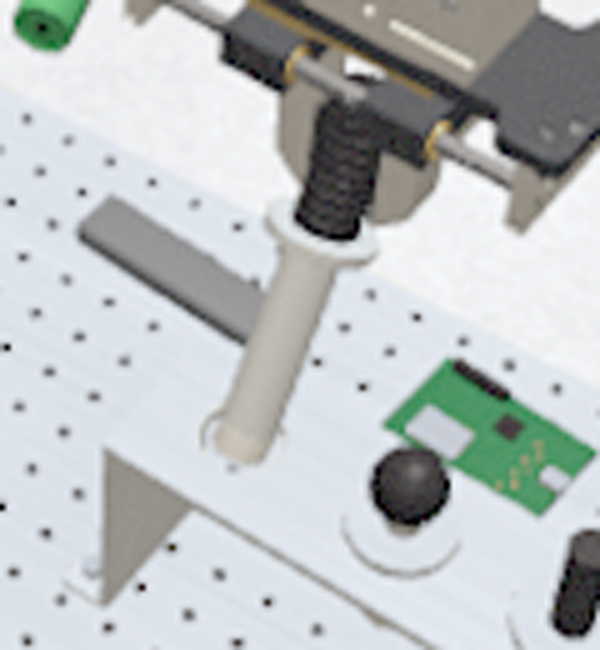

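The tip is centred over the hole in the wrist crop: tip column 316, hole centre 315. I'll insert it further.

```bash
python3 -m creep '[0.2,0.0043,-0.0003,-0.008,0, 0.2,0.0043,-0.0003,-0.008,0, 0.2,0.0043,-0.0003,-0.008,0, 0.2,0,0,0,0]';  python3 - <<'E'
from h import *
s=telemetry.observe();print(s["tool_pos"],s["tool_rot"],s["contact_force"],s["torque"])
W=read_camera("wrist");i=W["image"][30:330,200:460];save(i,"w20.png",2)
c=read_camera("scene");i=c["image"][190:320,300:420];save((255*np.clip(i/160.,0,1)**0.5).astype(np.uint8),"s20.png",4)
E
```

```text
time: 18.42
tool_pos: [0.5197, 0.1252, 0.2242]
tool_rot: [-3.141, -0.034, -0.058]
contact_force: [0.2, 0.3, -1.4]
opening: 0.0273
[0.51971753 0.12515081 0.22422925] [-3.14136466 -0.03391915 -0.05827264] [ 0.19656735  0.34151712 -1.43748858] [0.01662214 0.14547929 0.02077466]
```

View pics/s20.png

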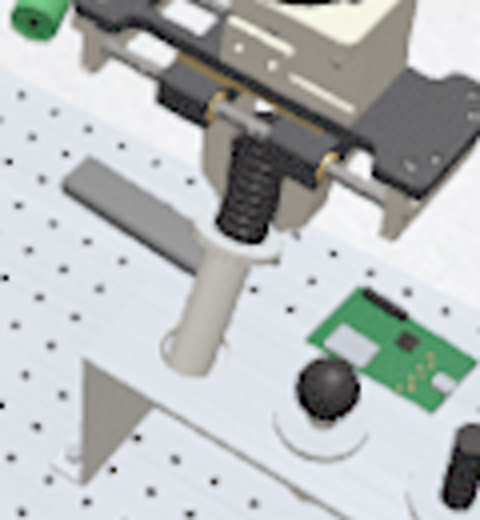

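```bash
python3 -m creep '[0.2,0.004,-0.0003,-0.007,0, 0.2,0.008,-0.0004,0,0, 0.2,0.008,-0.0004,0,0, 0.2,0.008,-0.0004,0,0, 0.2,0.008,-0.0004,0,0, 0.2,0.008,-0.0004,0,0, 0.2,0,0,0,0]' 25;  python3 - <<'E'
from h import *
s=telemetry.observe();print(s["tool_pos"],s["tool_rot"],s["contact_force"],s["torque"])
W=read_camera("wrist");i=W["image"];save(i,"w21.png",1)
c=read_camera("scene");i=c["image"][190:340,300:420];save((255*np.clip(i/160.,0,1)**0.5).astype(np.uint8),"s21.png",4)
E
```

```text
time: 19.4
tool_pos: [0.5635, 0.1231, 0.2168]
tool_rot: [3.141, -0.026, -0.058]
contact_force: [-2.0, 0.7, -2.5]
opening: 0.0279
[0.56348657 0.1230727  0.21682451] [ 3.14148284 -0.02555196 -0.05783296] [-1.99832981  0.69564412 -2.54761147] [0.07796023 0.60427812 0.02369863]
```

View pics/s21.png

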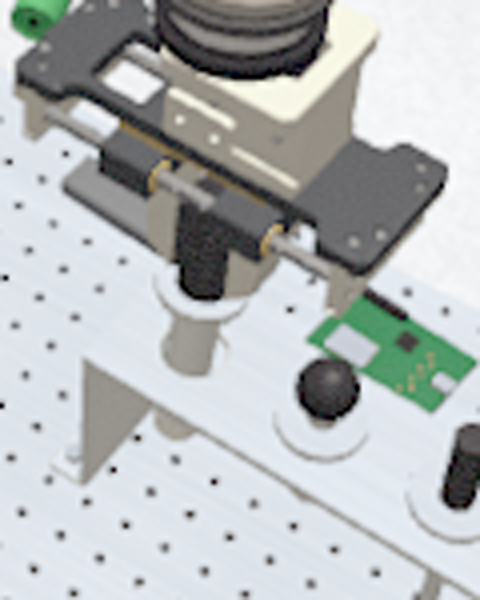

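```bash
python3 -m creep '[0.2,0.006,-0.0004,0,0, 0.2,0.006,-0.0004,0,0, 0.2,0.004,-0.0004,0,0, 0.2,0,0,0,0]' 25;  python3 - <<'E'
from h import *
s=telemetry.observe();print(s["tool_pos"],s["tool_rot"],s["contact_force"],s["torque"])
W=read_camera("wrist");i=W["image"];save(i,"w22.png",1)
c=read_camera("scene");i=c["image"][190:340,300:420];save((255*np.clip(i/160.,0,1)**0.5).astype(np.uint8),"s22.png",4)
E
```

```text
time: 20.0
tool_pos: [0.578, 0.1222, 0.218]
tool_rot: [3.142, -0.023, -0.057]
contact_force: [-2.4, 0.0, -2.2]
opening: 0.0275
[0.57798326 0.12220139 0.21797857] [ 3.14151681 -0.02286821 -0.05720458] [-2.38080898  0.00251616 -2.24721434] [0.06472976 0.68111292 0.02904835]
```

View pics/s22.png

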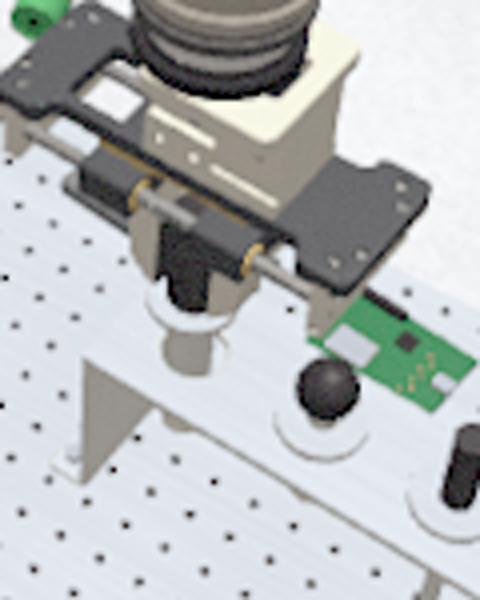

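View pics/w22.png

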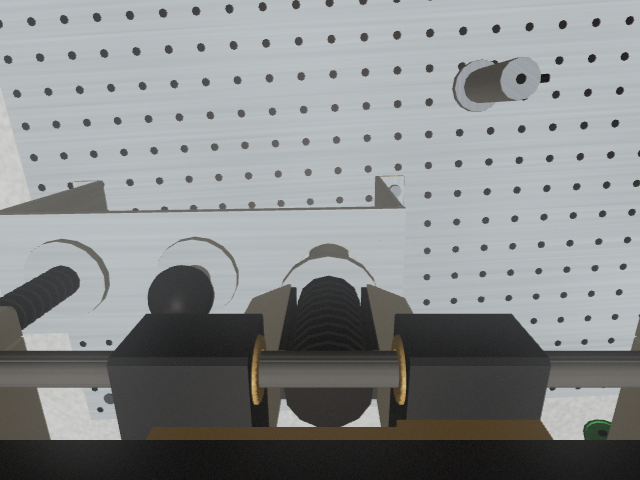

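```bash
python3 -m creep '[0.2,-0.001,0,-0.008,0, 0.2,-0.001,0,-0.008,0, 0.2,-0.001,0,-0.008,0, 0.2,0,0,-0.008,0, 0.2,0,0,0,0]' 25;  python3 - <<'E'
from h import *
s=telemetry.observe();print(s["tool_pos"],s["tool_rot"],s["contact_force"],s["torque"])
W=read_camera("wrist");i=W["image"];save(i,"w23.png",1)
c=read_camera("scene");i=c["image"][190:340,300:420];save((255*np.clip(i/160.,0,1)**0.5).astype(np.uint8),"s23.png",4)
E
```

```text
time: 20.72
tool_pos: [0.5766, 0.1219, 0.1839]
tool_rot: [-3.142, -0.029, -0.057]
contact_force: [0.1, -0.7, -2.1]
opening: 0.0273
[0.57659331 0.12192991 0.18386161] [-3.14158005 -0.02864299 -0.05732824] [ 0.07978824 -0.71397963 -2.11506427] [ 0.09437362  0.06676229 -0.0434389 ]
```

View pics/s23.png

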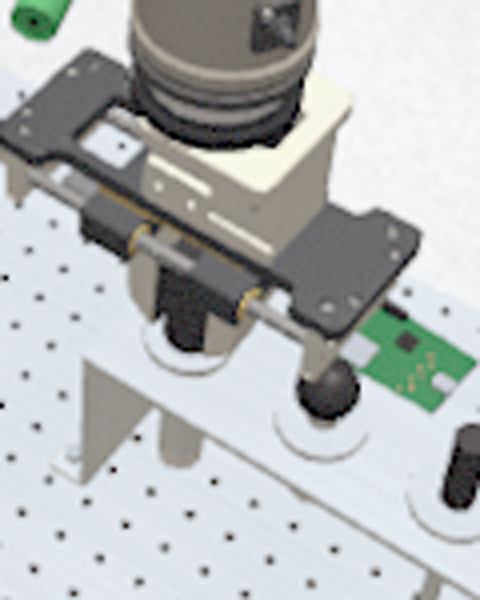

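View pics/w23.png

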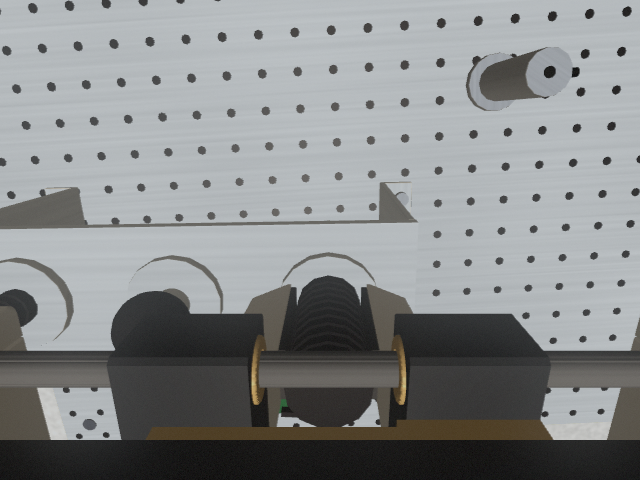

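```bash
python3 -m creep '[0.2,-0.002,0,-0.005,0, 0.2,-0.002,-0.0005,-0.004,0, 0.2,0,0,-0.002,0, 0.2,0,0,0,0]' 25;  python3 - <<'E'
from h import *
s=telemetry.observe();print(s["tool_pos"],s["tool_rot"],s["contact_force"],s["torque"])
c=read_camera("scene");i=c["image"][210:310,310:410];save((255*np.clip(i/160.,0,1)**0.5).astype(np.uint8),"s24.png",5)
E
```

```text
time: 21.32
tool_pos: [0.573, 0.1215, 0.1736]
tool_rot: [-3.141, -0.031, -0.057]
contact_force: [-0.2, -0.2, -1.5]
opening: 0.0278
[0.57304397 0.12151176 0.17359083] [-3.14113949 -0.03143017 -0.05730297] [-0.1940872  -0.20578213 -1.49654419] [ 0.09349077  0.11283907 -0.07215669]
```

View pics/s24.png

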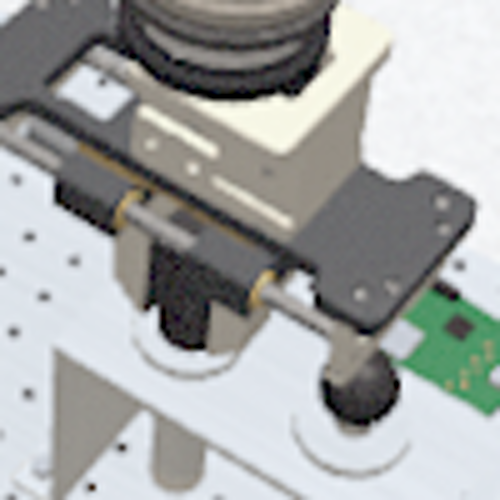

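Only a couple of millimetres remain, so I'll release with a partial opening to keep clear of the neighbours, then rise.

```bash
python3 -m creep '[0.2,0,0,-0.002,0, 0.2,0,0,0,0, 0.35,0,0,0,0, 0.5,0,0,0,0, 0.5,0,0,0,0]' 25;  python3 -m creep '[0.5,0,0,0.01,0, 0.5,0,0,0.02,0, 0.5,0,0,0.03,0, 0.5,0,0,0.03,0, 0.5,-0.02,-0.02,0.03,0, 0.5,-0.04,-0.03,0.02,0, 0.5,-0.04,-0.03,0,0, 0.5,-0.04,-0.04,0,0, 0.5,-0.03,-0.05,0,0, 0.5,0,-0.05,0,0, 0.5,0,-0.05,0,0, 0.5,0,0,0,0]'; python3 - <<'E'
from h import *
s=telemetry.observe();print(s["tool_pos"],s["contact_force"],s["opening"])
c=read_camera("scene");i=c["image"];save((255*np.clip(i/160.,0,1)**0.5).astype(np.uint8),"s25.png")
c=read_camera("top");i=c["image"];save((255*np.clip(i/160.,0,1)**0.5).astype(np.uint8),"t25.png")
E
```

```text
time: 22.0
tool_pos: [0.5739, 0.1216, 0.1727]
tool_rot: [-3.141, -0.034, -0.057]
contact_force: [0.2, -0.2, -1.0]
opening: 0.0447
time: 23.5
tool_pos: [0.3981, -0.1551, 0.3269]
tool_rot: [3.138, -0.05, -0.055]
contact_force: [0.1, 0.4, -0.2]
opening: 0.0461
[ 0.39811442 -0.15510675  0.32692806] [ 0.08647409  0.38188636 -0.19389783] 0.046146774478475365
```

View pics/s25.png

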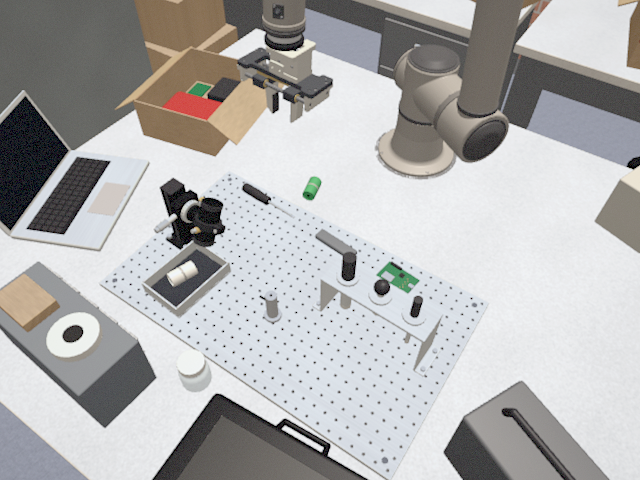

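View pics/t25.png

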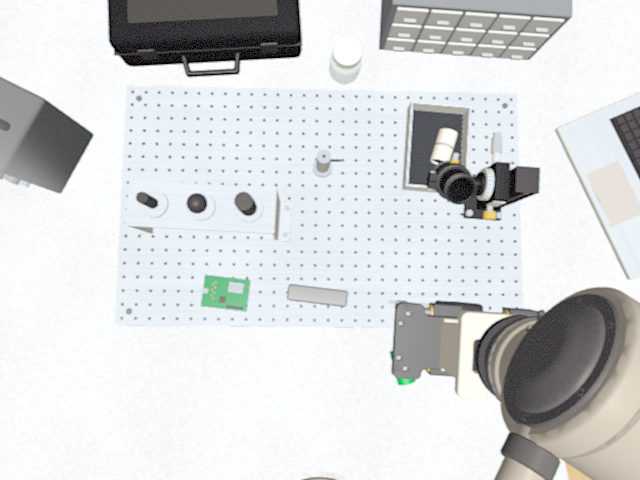

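The spacer lies in the tray at top (443,147). The drift stands in its hole at (246,204), and everything else is where it was. I'll check the shifts and the tilt numerically.

```bash
python3 - <<'E'
from h import *
import pickle
C=pickle.load(open("c0.pkl","rb"))
for n,box in(("top",(185,230,225,275)),("scene",(245,285,338,365))):
  for c in (C[n],read_camera(n)):
    r0,r1,c0,c1=box;d=(c["image"].max(2)[r0:r1,c0:c1]<70).astype(np.uint8)
    k,l,st,ce=cv2.connectedComponentsWithStats(d);i=1+st[1:,4].argmax()
    print(n,st[i],(ce[i]+[c0,r0]).round(2))
T=read_camera("top");print("spacer mid",onz(T,443,147,.034).round(3))
a=T["image"].astype(int);b=C["top"]["image"].astype(int);d=(abs(a-b).max(2)>40)[80:300,115:530];ys,xs=np.nonzero(d)
k,l,st,ce=cv2.connectedComponentsWithStats(d.astype(np.uint8));print([ (s+[115,80,0,0,0]).tolist() for s in st[1:] if s[4]>5])
save((255*np.clip(T["image"][185:235,220:290]/160.,0,1)**.45).astype(np.uint8),"td2.png",8)
print(telemetry.observe()["time"])
E
```

```text
top [  9   8  22  24 371] [244.6  204.35]
top [ 10   7  22  24 362] [245.24 203.51]
scene [  0   0  19  36 501] [348.06 261.46]
scene [  0   0  19  36 502] [347.62 261.55]
spacer mid [ 0.71  -0.225  0.034]
[[430, 128, 28, 37, 655], [448, 178, 22, 21, 335], [243, 192, 9, 6, 11], [252, 199, 4, 5, 6], [234, 204, 17, 13, 40]]
23.75
```

View pics/td2.png

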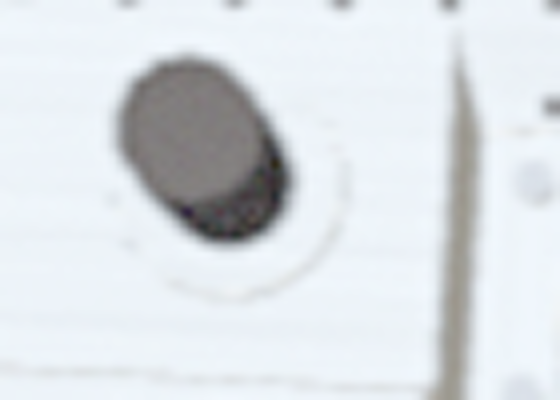

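The drift shifted by about 1 px (under 2 mm) and stands upright, and no other item on the board changed. I'm handing in.

```bash
python3 -c "
from cell import workorder
print(workorder.hand_in())"
```

```text
the job is handed in; nothing more can be done
None
```

The spacer is out of the tube and lying in the catch tray, and the drift is back upright in its own rack hole, released. I handed the job in about 24 s into the 61 s limit; no verdict is reported.

**How it went:** The moves can't tilt the tool, so I lifted the drift part-way and levered it in its rack hole until it leaned about 29°, close to the bore's 28°. I put it in at the tube's upper mouth and pushed the spacer through. I then pulled it back out along the bore, put it in the hole again, levered it upright and let go. The wrist force read between pushing rows peaked at about 17 N, against the 40 N limit.

**Last checks:**
- **Spacer:** it lies in the tray with its middle at about (0.71, −0.225) m, inside the walls.
- **Drift:** it is within about 2 mm of where it started and hangs upright. The gripper is clear of everything.
- **Other tools and things:** in the before-and-after top-view comparison of the rack and board, only the spacer and drift changed. The hex driver was outside that comparison and partly hidden by the arm in the last top view. It looks unmoved in the scene view.

**Disagreements:**
- **Scene camera:** it read about 3–4 pixels off the other two views, so I relied on the top and wrist cameras.
- **Tool pitch:** the tool drifted by up to about 0.05 rad during the moves, with no effect on the result.

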